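# Bench-test the model race car and put it away

## Task

Bench-test the lime green race car: set it upright lengthwise on the middle of the red stand block so that its wheels hang free, then twist the black spring-loaded knob on the blue box clockwise to its stop, hold it there for a second and let go so that it springs back. Then put the car away, upright on the floor of the open drawer, and push the drawer fully shut. Set the car down rather than dropping it, and leave the yellow car, the screwdriver and the black can where they are.

Things in the scene. Friction and masses are not known exactly. Their poses are not given: they have to be found in the camera images.
- car: Lime green model race car, orange wings, 160 x 76 x 48 mm high, about 0.18 kg, on the table. Origin: centre, at the level of the wheels' bottoms; x to the nose, z up. Tub 44 mm wide (y), flat sides from z = 8 (flat belly) to 34 mm, free to grasp over x = -36 to 36 mm at z about 26. Wheels 28 mm in diameter at x = -50 and 50, |y| = 24 to 38 mm.
- stand: Fixed test stand: aluminium plate 150 x 100 x 8 mm with a red block with a black rubber top in the middle, 64 mm long (x) and 32 mm wide (y). Origin: centre of the underside; x along the block's length.
- stand_top (a point): Centre of the block's top, 45 mm above the table; axes as the stand's. A seated car has its belly on this face, so its origin lies 8 mm below this point, and its wheels straddle the block with 8 mm play on each side. It may face either way.
- switch_box: Fixed blue test box, 130 (x) x 120 (y) x 55 mm high, origin at the centre of its underside. The knob stands in the middle of its top.
- knob_grip (a point): On the knob's upright axis, 33 mm above the box's top, 88 above the table. The knob is a black bar 64 mm long, 16 wide, with flat sides from 8 to 43 mm above the box top, on a grey disc of 34 mm radius. Frame turns with the knob: x along the bar (at rest, along the box's x), z up.
- knob (a joint): Knob angle, rad: 0 at rest, grows clockwise seen from above, solid stop at 1.2. A spring pulls it back to 0 when let go (0.02 N m at rest to 0.105 N m at the stop).
- cabinet_front (a point): Middle of the front edge of the top of a fixed low plywood cabinet, 250 mm deep (x), 250 wide (y), 100 high. x points into the cabinet, away from the robot, y to its left, z up. One drawer, which opens to -x (towards the robot).
- cabinet_drawer0 (a joint): How far the drawer is open, m: 0 shut, 0.173 at most; starts 0.150 to 0.172 open. Slides with about 1 N of friction.
- drawer_floor (a point): On the drawer's inner floor, midway across, 75 mm behind the inside of its front, 22 mm above the table; moves with it; axes as cabinet_front. Inside 205 mm (x) by 208 mm (y); side walls rise 56 mm above the floor, the front 65. With the drawer open by q, the part open to above runs from x = -75 mm to q - 81 mm: the car goes in across, its length along y.
- cabinet_drawer0_handle (a point): Middle of the drawer's steel bar handle, 62 mm above the table, 35 mm in front of the drawer's front face; axes as cabinet_front, moves with the drawer. The bar runs 120 mm along y and is 11 mm thick, free on all sides between its two end posts; it can be pushed along +x.
- spare_car: Yellow race car of the same shape and size, to be left alone. Origin and axes as for the green car.
- screwdriver: Blue-handled screwdriver, 180 mm long, lying on the table, to be left alone. Origin: underside at mid-length, x towards the tip.
- cleaner: Black can with a pale paper band and pale top, 56 mm diameter, 140 mm high, standing, to be left alone. Origin: centre of the underside.
There are look-alikes about, which are no part of the job. Leave any pink or turquoise look-alike of the car alone. Of the things that look like the switch_box, the larger one is meant.

How it is judged:
By the outcome, as a careful person would: the job done as asked, in the order asked, and still so for the second after the job is handed in, with the robot touching nothing.
It also fails if it takes over 72 s, if anything falls off the work surface, if the arm or the gripper's body presses on something with over 40 N, if the wrist force passes 120 N, or if a joint passes its speed limit or range.

## Robot

A 6-joint arm with a two-finger parallel gripper is mounted at the origin on the work surface. World frame = base frame: x ahead of the robot, y to its left, z up, the work surface at z = 0. Lengths are in m, angles in degrees, forces in N, time in s.
With the tool pointing down it reaches from about 0.375 to 0.9 m from the base axis. Payload 3.1 kg.
Tool frame: the origin (TCP) lies at the very end of the fingers, on their centre line; the grasp point (between the pads) lies 19 mm behind it (bot.tcp_to_grasp is the distance from the TCP to the grasp point, in m); z points along the fingers, y is the line along which they close (so a half turn about z gives the same grasp; the last joint's range is limited). The gripper opens to 87 mm and grips with 3 to 60 N. Pads are 19 mm wide; open, the fingers measure 117 mm over their backs; the gripper's body (75 mm by 190 mm) begins 51 mm behind the grasp point.
Start: joints at [-82.363, 30.224, 82.088, -0, 67.689, -10.227], TCP at [0.192, -0.595, 0.223] pointing down, gripper open.
Joint ranges: [-176.69, 176.69], [-43.24, 126.21], [12.49, 139.97], [-82, 262], [0, 151.66], [-163.58, 163.58]. Speed limits (degrees/s): [159.86, 159.86, 180, 180, 180, 180].

## Interface

Orientations are given as a 3x3 rotation matrix whose columns are the frame's x, y, z axes.
In Python, from rig import telemetry, capture, camera_info, job, bot gives the robot as it stands. The module is installed in compiled form; this text tells all that it offers.
- The arm moves only by the tool carry_out, never from a script. Its argument "deltas" is a list that holds one entry, the list of rows, each a list of 7 numbers: the shift along the tool's x, y, z scaled (see below), then the turn, a rotation vector about the tool's x, y, z scaled (see below), then the closure, from -1 (fully open) to 1 (shut). In form: [[[dx, dy, dz, ax, ay, az, claw], ...]]. A call has exactly 10 rows; each row is the pose to reach, as a shift and turn from the pose commanded when the call began, along the tool's axes at that moment, turning the shorter way round; what a row does not reach only later rows make up. The controller multiplies each number of a shift by 15 cm and each number of a turn by 360 degrees. A row lasts 1/12 s, in which the tool goes at most 41.7 mm and 7.16 degrees, less where a joint would pass 70% of its speed; a pose out of reach is approached as far as the arm can. A call with a number of a shift or a turn outside -1 to 1 is refused whole. A call with a gripper value outside its range is refused whole. The fingers move at their own pace and stop on an object; the grip force is fixed at half the most. Time passes only in rows, so rows that repeat a pose let the fingers close, or fill a call up. It gives the time, the measured TCP pose, the force, the opening and the grip force at its end, in the units of the state.
- telemetry.read_state(): the state, without advancing time (a new reading comes with each control period).
- capture(name): name is "scene" or "top" or "wrist"; returns the picture (384x512x3 uint8, red, green, blue); there is no depth.
- camera_info(name): a dict with "mtx" (3x3 intrinsics, pixels), "cam_to_world" (4x4, takes a point from camera to world coordinates); the wrist camera has in their place "T_tool_cam" (4x4, takes a point from camera to tool coordinates, whose origin is the TCP and whose axes are the flange's). Camera axes: x right, y down, z forward; pixel columns grow to the right and rows downward; lengths in m; the calibration is good to about 2 mm. The wrist camera is an equidistant fisheye: a pixel r from the principal point sees the ray r / f radians off the axis. A picture is of the moment at which its call begins: read the wrist's pose just before it. camera_info takes no time and is no camera call.
- job.hand_in(): hands the job in; it is judged then, once.
The state is a dict: "time_s": time; "joint_positions": joint angles; "qvel": joint speeds; "tau": joint torques, N m; "position": TCP position; "tcp_rot": TCP orientation; "force": force on the tool from outside, world axes, zero at the start; "moment": the same for the moment, N m; "opening": opening from 0.0 (shut) to 1.0 (fully open); "grasp_force": force on a finger pad.
Only numpy, scipy, OpenCV 4.12 (cv2) and the standard library are available. Lean on these libraries where they do the work, as an engineer would, in place of code of your own. Each camera call takes 0.05 s, during which the arm holds its last target. There are 200 camera calls.

## Working session

There is one attempt and no reset: what is moved stays moved. The work goes in short steps, Python scripts to look and compute and a tool call to move; the robot and the scene stay as the last step left them, time stands still between calls to the robot, and variables do not carry over. Pictures are saved under pics/ and viewed, at most 10 in all, crops included, and the job is handed in when it is done.

Besides the shell and the picture viewer there is one more tool, called after ">>>" in YAML: its name, and indented under it one key for each argument. carry_out: Moves the arm, as the interface text tells. Its arguments: {"type":"object","properties":{"deltas":{"type":"array","items":{"type":"array","items":{"type":"array","items":{"type":"number"}}}}},"required":["deltas"]}

```bash
mkdir -p pics
python3 - <<'E'
from rig import telemetry, capture, camera_info
import cv2,numpy as np
for n in("scene","top"):
    im=capture(n); np.save(f"pics/{n}0.npy",im)
    cv2.imwrite(f"pics/{n}0.png",im[:,:,::-1])
    c=camera_info(n); print(n,np.round(c["mtx"],1).tolist(),np.round(c["cam_to_world"],4).tolist())
a=np.load("pics/scene0.npy");b=np.load("pics/top0.npy")
cv2.imwrite("pics/top0b.png",cv2.resize(b[:,:,::-1],(800,600),interpolation=cv2.INTER_CUBIC))
cv2.imwrite("pics/scene0b.png",cv2.resize(a[:,:,::-1],(800,600),interpolation=cv2.INTER_CUBIC))
print(telemetry.read_state()); print(camera_info("wrist"))
E
```

```text
scene [[366.7, 0.0, 258.0], [0.0, 366.7, 191.3], [0.0, 0.0, 1.0]] [[-0.8704, 0.2963, -0.3932, 0.9376], [0.4921, 0.4984, -0.7138, 0.9258], [-0.0155, -0.8148, -0.5796, 0.725], [0.0, 0.0, 0.0, 1.0]]
top [[363.2, 0.0, 256.8], [0.0, 363.2, 192.2], [0.0, 0.0, 1.0]] [[-0.0368, -0.9791, 0.2, 0.2634], [-0.9993, 0.0371, -0.0025, 0.1472], [-0.005, -0.2, -0.9798, 1.2924], [0.0, 0.0, 0.0, 1.0]]
{'time_s': 0.1, 'joint_positions': array([-8.23619288e+01,  3.02737441e+01,  8.21502071e+01,  8.60000754e-05,
        6.76866099e+01, -1.02285632e+01]), 'qvel': array([-0.01258458, -0.14594789, -0.14332286, -0.02415458, -0.00921253,
       -0.00032708]), 'tau': array([-3.94259541e-04, -4.40986025e+01, -1.77149731e+01,  6.34996709e-02,
        5.33883681e-02, -4.27212092e-05]), 'position': array([ 0.19167829, -0.59419326,  0.22166189]), 'tcp_rot': array([[ 9.51773448e-01,  3.06801629e-01, -2.55103659e-04],
       [ 3.06801542e-01, -9.51771588e-01,  1.91271749e-03],
       [ 3.44024427e-04, -1.89873992e-03, -9.99998138e-01]]), 'force': array([ 0.21398818,  0.7301212 , -0.81256481]), 'moment': array([0.00995181, 0.01380453, 0.00213421]), 'grasp_force': 0.0, 'opening': 0.9986949631084652}
{'mtx': array([[297.31863964,   0.        , 257.02674483],
       [  0.        , 297.31863964, 193.56488297],
       [  0.        ,   0.        ,   1.        ]]), 'T_tool_cam': array([[ 2.07961888e-05, -9.64792799e-01, -2.63011129e-01,
         7.28913473e-02],
       [ 9.99999639e-01,  2.43464694e-04, -8.14021839e-04,
         1.12833791e-04],
       [ 8.49396332e-04, -2.63011017e-01,  9.64792456e-01,
        -1.63394384e-01],
       [ 0.00000000e+00,  0.00000000e+00,  0.00000000e+00,
         1.00000000e+00]])}
```

View pics/top0b.png

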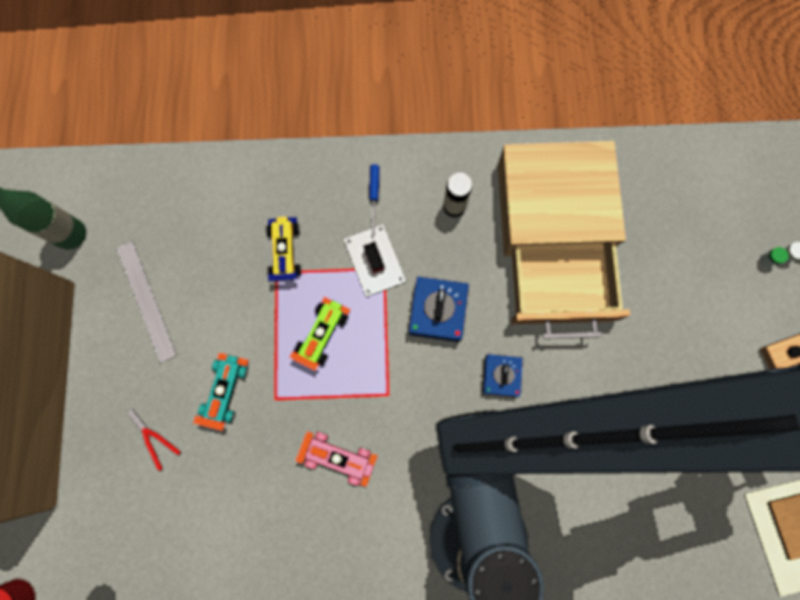

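View pics/scene0b.png

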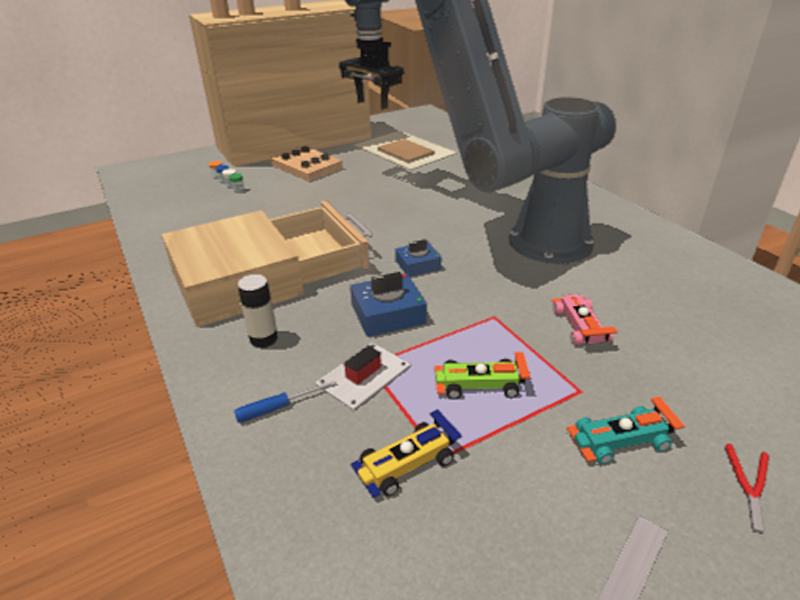

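The top view (800x600) shows the green car at (320,333), with look-alikes in turquoise at (221,392) and pink at (337,459). The yellow car is at (283,248). The stand is at (374,260), the large blue box at (438,308), and a smaller box at (503,376). The open drawer is at (565,280), the can at (458,190) and the screwdriver at (374,190). The lime green car fits by its colour, and the box at (438,308) is the larger of the two. One crop will confirm both.

```bash
cat > h.py <<'E'
import numpy as np, cv2
from scipy.spatial.transform import Rotation as R
from rig import telemetry, capture, camera_info, bot
def ray(n,uv,st=None):
    c=camera_info(n);K=c["mtx"];x=(uv[0]-K[0,2])/K[0,0];y=(uv[1]-K[1,2])/K[1,1]
    if n=="wrist":
        th=np.hypot(x,y);s=np.sin(th)/max(th,1e-9);d=np.array([x*s,y*s,np.cos(th)])
        T=np.eye(4);T[:3,:3]=st["tcp_rot"];T[:3,3]=st["position"];M=T@c["T_tool_cam"]
    else: d=np.array([x,y,1.]);M=c["cam_to_world"]
    return M[:3,3],M[:3,:3]@d
def onz(n,uv,z,st=None):
    o,d=ray(n,uv,st);return (o+d*(z-o[2])/d[2])
def mask(im,lo,hi,mn=20):
    m=cv2.inRange(cv2.cvtColor(im,cv2.COLOR_RGB2HSV),np.array(lo),np.array(hi))
    k,l,s,c=cv2.connectedComponentsWithStats(m)
    return m,l,[(i,s[i,4],c[i].round(1).tolist(),s[i,:4].tolist()) for i in range(1,k) if s[i,4]>=mn]
def rect(l,ids,n,z,st=None):
    "min-area rectangle of mask pixels cast on plane z: centre, sides, angle of long side"
    v,u=np.nonzero(np.isin(l,ids));P=np.array([onz(n,p,z,st)[:2] for p in zip(u,v)],np.float32)*1000
    (c,wh,a)=cv2.minAreaRect(P); a=a if wh[0]>=wh[1] else a+90
    return np.round(c,1),np.round(wh,1),round((a+90)%180-90,1),np.round(P.mean(0),1)
def tool(yaw):
    "tool down, tool x at world yaw deg"
    return R.from_euler('z',yaw,degrees=True).as_matrix()@np.diag([1,-1,-1.])
def delta(p,yaw,st=None,cur=None):
    st=st or telemetry.read_state(); R0=st["tcp_rot"]; p0=st["position"]
    return np.round(R0.T@(np.array(p)-p0)/.15,3),np.round(R.from_matrix(R0.T@tool(yaw)).as_rotvec(degrees=True)/360,4)
E
python3 - <<'E'
from h import *
im=np.load("pics/top0.npy")
for nm,lo,hi,z in[("green",(32,120,90),(50,255,255),.034),("blue",(105,120,60),(125,255,255),.055),("red",(0,120,90),(6,255,255),0.0),("orange",(6,170,120),(16,255,255),.03)]:
    m,l,cs=mask(im,lo,hi,25)
    print(nm)
    for i,a,c,b in cs:
        if 150<c[0]<420 and 90<c[1]<310: print(a,c,b,rect(l,[i],"top",z))
st=im[140:195,215:265]
m,l,cs=mask(im,(0,0,215),(180,40,255),25);print("white",[(a,c,b) for i,a,c,b in cs if b[0]>200 and b[0]<310])
cr=cv2.resize(im[130:260,165:345,::-1],(792,572),interpolation=cv2.INTER_CUBIC);cv2.imwrite("pics/crop1.png",cr)
cr=cv2.resize(im[80:240,310:415,::-1],(394,600),interpolation=cv2.INTER_CUBIC);cv2.imwrite("pics/crop2.png",cr)
E
```

```text
green
337 [206.3, 210.1] [191, 193, 28, 38] (array([461.6, 326.1]), array([ 48.1, 137.5]), -27.9, array([463.2, 323.2], dtype=float32))
blue
111 [239.0, 116.4] [237, 105, 6, 23] (array([801.1, 196.6]), array([18.3, 85.3]), -1.5, array([799.4, 198.3], dtype=float32))
25 [180.1, 168.7] [179, 165, 3, 9] (array([609.8, 411.8]), array([29.5,  7.1]), 0.3, array([610.8, 411.6], dtype=float32))
58 [180.5, 176.8] [172, 174, 18, 6] (array([582.2, 409.9]), array([15.1, 59.9]), -88.7, array([581.5, 409.8], dtype=float32))
803 [279.9, 197.4] [262, 178, 37, 40] (array([496.3,  63.2]), array([115.1, 127.5]), -10.4, array([494.9,  64.9], dtype=float32))
385 [320.8, 239.7] [309, 227, 25, 27] (array([343.1, -67.5]), array([78.2, 83.3]), -7.8, array([343.9, -66.1], dtype=float32))
red
34 [208.5, 172.4] [192, 172, 34, 2] (array([608.6, 318.8]), array([  3.6, 121.3]), -89.4, array([608.3, 318.7], dtype=float32))
237 [207.7, 232.6] [175, 181, 74, 75] (array([443.9, 309.6]), array([260.6, 269.2]), -0.8, array([388.6, 323.9], dtype=float32))
42 [201.2, 288.5] [195, 281, 15, 13] (array([200.9, 345. ]), array([48.4, 40.1]), 87.9, array([196.1, 348.1], dtype=float32))
orange
38 [198.8, 222.6] [196, 218, 7, 10] (array([420.7, 350.8]), array([12.7, 32.6]), -27.2, array([420.7, 350.5], dtype=float32))
68 [194.1, 230.4] [187, 225, 17, 11] (array([394.7, 366. ]), array([59.9, 15.3]), 61.7, array([394. , 366.8], dtype=float32))
73 [194.5, 286.3] [190, 277, 10, 19] (array([206.3, 365.1]), array([13.9, 62.7]), -21.5, array([205.5, 366.1], dtype=float32))
40 [203.7, 289.1] [199, 286, 10, 7] (array([195.2, 335.1]), array([31.8, 13.1]), 62.4, array([195.1, 335.1], dtype=float32))
white [(np.int32(139), [293.9, 117.0], [288, 111, 13, 13]), (np.int32(631), [239.9, 167.2], [223, 146, 35, 41])]
```

View pics/crop1.png

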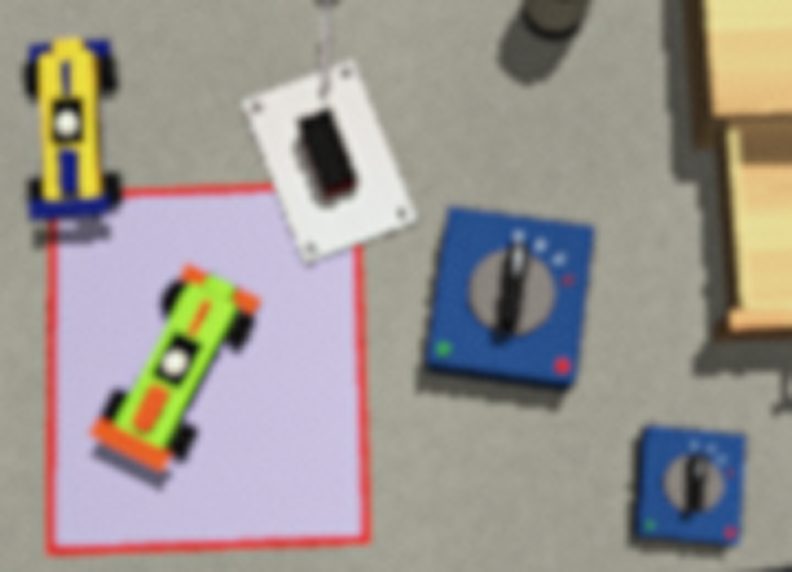

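View pics/crop2.png

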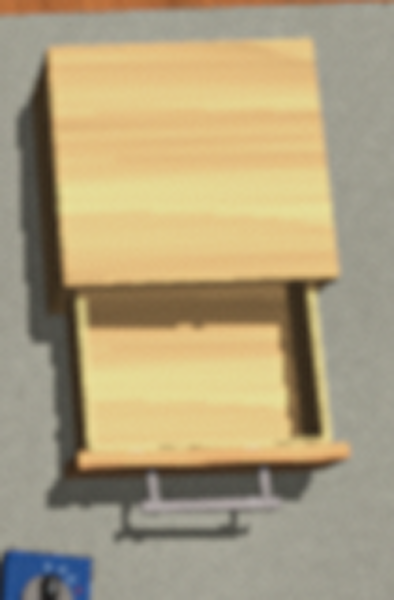

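The crop confirms the targets: the lime green car, with its nose to the upper right and the rear wing at crop (130,445); the stand at crop (330,161); and the larger blue box at crop (511,295). Crop2 shows the cabinet's front top edge from (65,285) to (338,277), and the handle around (212,505).

Run:
```python
from h import *
c1=lambda x,y,z:onz("top",(165+x/4.4-.4,130+y/4.4-.4),z)[:2]*1000
c2=lambda x,y,z:onz("top",(310+x/3.752-.4,80+y/3.752-.4),z)[:2]*1000
def show(n,P): 
    P=np.array(P);d=P[1]-P[0];print(n,P.mean(0).round(1),"len",np.linalg.norm(d).round(1),"ang",np.degrees(np.arctan2(d[1],d[0])).round(1))
C=[c1(245,102,.008),c1(352,62,.008),c1(414,217,.008),c1(308,263,.008)]
print("plate",np.mean(C,0).round(1));show("long",[C[3],C[0]]);show("long2",[C[2],C[1]])
show("block",[c1(342,195,.045),c1(312,112,.045)])
B=[c1(450,207,.055),c1(593,228,.055),c1(571,384,.055),c1(427,364,.055)];print("box",np.mean(B,0).round(1));show("bx",[B[2],B[1]]);show("bx",[B[3],B[0]])
show("knob",[c1(505,340,.098),c1(517,240,.098)])
show("cabfront(-y)",[c2(338,277,.1),c2(65,285,.1)]);show("cabside",[c2(65,285,.1),c2(48,48,.1)])
show("handle",[c2(275,505,.062),c2(145,510,.062)])
show("drawerfront",[c2(350,450,.087),c2(78,460,.087)])
print(delta((.40,.29,.25),-27.9))
```

```text
plate [626.  203.8]
long [609.2 248.7] len 148.6 ang 19.4
long2 [642.9 159. ] len 144.3 ang 19.1
block [621.4 204.2] len 74.0 ang 17.6
box [497.3  62.4]
bx [486.9   6.4] len 126.4 ang -11.2
bx [507.6 118.5] len 127.7 ang -10.5
knob [493.2  64.6] len 78.2 ang -9.6
cabfront(-y) [ 624.6 -224.3] len 248.9 ang 89.5
cabside [ 742.3 -100.7] len 233.6 ang -0.4
handle [ 421.8 -223.4] len 118.3 ang 90.1
drawerfront [ 465.8 -224.1] len 244.3 ang 90.0
(array([ 3.13 , -5.185, -0.178]), array([-3.000e-04,  1.000e-04,  1.271e-01]))
```

```bash
cat >> h.py <<'E'
def plan(wps,st=None,yaw0=None):
    "chain of calls from the state as it stands: prints dx dy dz (units) and az"
    st=st or telemetry.read_state(); p=st["position"]; Rm=st["tcp_rot"]
    for q,yaw in wps:
        T=tool(yaw); print(np.round(Rm.T@(np.array(q)-p)/.15,3).tolist(),np.round(R.from_matrix(Rm.T@T).as_rotvec(degrees=True)/360,4).tolist()); p=np.array(q);Rm=T
E
python3 - <<'E'
from h import *
plan([((.36,-.50,.22),17.9),((.48,-.35,.22),17.9),((.53,-.17,.22),17.9),((.53,.01,.22),17.9),((.50,.17,.22),85),((.464,.325,.21),152.1)])
E
```

```text
[1.261, -0.253, 0.012] [-0.0003, -0.0001, -0.0001]
[1.069, -0.706, 0.0] [0.0, 0.0, 0.0]
[0.686, -1.039, 0.0] [0.0, 0.0, 0.0]
[0.369, -1.142, 0.0] [0.0, 0.0, 0.0]
[0.138, -1.077, 0.0] [0.0, 0.0, -0.1864]
[1.008, -0.329, 0.067] [0.0, 0.0, -0.1864]
```

>>> carry_out:
  deltas:
    - [[0.2,-0.1,0,0,0,0,-1],[0.4,-0.2,0,0,0,0,-1],[0.6,-0.3,0,0,0,0,-1],[0.8,-0.4,0,0,0,0,-1],[1,-0.5,0,0,0,0,-1],[1,-0.5,0,0,0,0,-1],[1,-0.5,0,0,0,0,-1],[1,-0.5,0,0,0,0,-1],[1,-0.5,0,0,0,0,-1],[1,-0.5,0,0,0,0,-1]]

```text
time_s: 0.93
position: [0.3107, -0.4785, 0.2224]
tcp_rot: [[0.952, 0.305, -0.0], [0.305, -0.952, -0.0], [-0.0, 0.0, -1.0]]
force: [-0.5, -1.2, -0.5]
opening: 1.003
grasp_force: 0.0
```

>>> carry_out:
  deltas:
    - [[0.1,-0.08,0,0,0,0,-1],[0.2,-0.17,0,0,0,0,-1],[0.3,-0.25,0,0,0,0,-1],[0.4,-0.34,0,0,0,0,-1],[0.5,-0.42,0,0,0,0,-1],[0.6,-0.51,0,0,0,0,-1],[0.7,-0.6,0,0,0,0,-1],[0.8,-0.68,0,0,0,0,-1],[0.9,-0.76,0,0,0,0,-1],[1,-0.85,0,0,0,0,-1]]

```text
time_s: 1.77
position: [0.4153, -0.3107, 0.2226]
tcp_rot: [[0.952, 0.305, 0.0], [0.305, -0.952, -0.001], [0.0, 0.001, -1.0]]
force: [1.0, 1.2, -1.1]
opening: 1.0
grasp_force: 0.0
```

>>> carry_out:
  deltas:
    - [[0.08,-0.1,0,0,0,0,-1],[0.17,-0.19,0,0,0,0,-1],[0.25,-0.28,0,0,0,0,-1],[0.34,-0.38,0,0,0,0,-1],[0.42,-0.48,0,0,0,0,-1],[0.51,-0.57,0,0,0,0,-1],[0.6,-0.66,0,0,0,0,-1],[0.68,-0.76,0,0,0,0,-1],[0.76,-0.86,0,0,0,0,-1],[0.85,-0.95,0,0,0,0,-1]]

```text
time_s: 2.6
position: [0.4928, -0.1355, 0.2225]
tcp_rot: [[0.952, 0.305, -0.0], [0.305, -0.952, 0.0], [-0.0, -0.0, -1.0]]
force: [0.4, -0.7, -0.2]
opening: 0.997
grasp_force: 0.0
```

>>> carry_out:
  deltas:
    - [[0.05,-0.1,0,0,0,0,-1],[0.1,-0.19,0,0,0,0,-1],[0.15,-0.28,0,0,0,0,-1],[0.2,-0.38,0,0,0,0,-1],[0.25,-0.48,0,0,0,0,-1],[0.3,-0.57,0,0,0,0,-1],[0.35,-0.66,0,0,0,0,-1],[0.4,-0.76,0,0,0,0,-1],[0.45,-0.86,0,0,0,0,-1],[0.5,-0.95,0,0,0,0,-1]]

```text
time_s: 3.43
position: [0.5208, 0.0231, 0.2225]
tcp_rot: [[0.952, 0.305, -0.0], [0.305, -0.952, 0.0], [-0.0, -0.0, -1.0]]
force: [0.0, 0.1, -0.0]
opening: 1.003
grasp_force: 0.0
```

>>> carry_out:
  deltas:
    - [[0.02,-0.1,0,0,0,-0.019,-1],[0.04,-0.19,0,0,0,-0.038,-1],[0.05,-0.29,0,0,0,-0.057,-1],[0.07,-0.39,0,0,0,-0.076,-1],[0.08,-0.48,0,0,0,-0.095,-1],[0.1,-0.58,0,0,0,-0.114,-1],[0.12,-0.68,0,0,0,-0.133,-1],[0.14,-0.78,0,0,0,-0.152,-1],[0.15,-0.87,0,0,0,-0.171,-1],[0.17,-0.97,0,0,0,-0.1864,-1]]

```text
time_s: 4.27
position: [0.5005, 0.1692, 0.2225]
tcp_rot: [[0.084, 0.996, -0.0], [0.996, -0.084, -0.0], [-0.0, -0.0, -1.0]]
force: [-0.2, -0.0, -1.1]
opening: 0.997
grasp_force: 0.0
```

>>> carry_out:
  deltas:
    - [[0.1,-0.03,0,0,0,-0.019,-1],[0.2,-0.07,0.01,0,0,-0.038,-1],[0.3,-0.1,0.02,0,0,-0.057,-1],[0.4,-0.13,0.03,0,0,-0.076,-1],[0.5,-0.16,0.03,0,0,-0.095,-1],[0.6,-0.2,0.04,0,0,-0.114,-1],[0.7,-0.23,0.05,0,0,-0.133,-1],[0.8,-0.26,0.05,0,0,-0.152,-1],[0.9,-0.3,0.06,0,0,-0.171,-1],[1,-0.33,0.067,0,0,-0.1864,-1]]

```text
time_s: 5.1
position: [0.4645, 0.3232, 0.2123]
tcp_rot: [[-0.885, 0.465, -0.0], [0.465, 0.885, -0.0], [0.0, -0.0, -1.0]]
force: [-0.2, 1.1, -0.0]
opening: 1.003
grasp_force: 0.0
```

Run:
```python
from h import *
st=telemetry.read_state(); im=capture("wrist"); np.save("pics/w1.npy",im)
cv2.imwrite("pics/w1.png",cv2.resize(im[:,:,::-1],(800,600),interpolation=cv2.INTER_CUBIC))
print(st["position"],st["joint_positions"].round(1))
for nm,lo,hi,z in[("green",(32,120,60),(50,255,255),.034),("orange",(6,170,120),(16,255,255),.03)]:
    m,l,cs=mask(im,lo,hi,60);print(nm)
    for i,a,c,b in cs: print(a,c,b,rect(l,[i],"wrist",z,st))
```

```text
[0.46448029 0.32323876 0.21231576] [ 23.5  26.4  91.3  -0.   62.3 -38.8]
green
2720 [259.0, 170.7] [240, 112, 40, 115] (array([461.3, 329. ]), array([ 45.7, 137.6]), -28.4, array([461.6, 328.4], dtype=float32))
orange
105 [89.2, 26.3] [86, 19, 8, 15] (array([184.6, 226.3]), array([11.2, 21.9]), -23.3, array([185.6, 225.4], dtype=float32))
92 [381.4, 33.0] [377, 23, 10, 21] (array([375.8, 542.5]), array([ 6. , 26.9]), -15.3, array([375.8, 542.5], dtype=float32))Traceback (most recent call last):
  File "<stdin>", line 7, in <module>
  File "h.py", line 19, in rect
    v,u=np.nonzero(np.isin(l,ids));P=np.array([onz(n,p,z,st)[:2] for p in zip(u,v)],np.float32)*1000
                                               ~~~^^^^^^^^^^
  File "h.py", line 12, in onz
    o,d=ray(n,uv,st);return (o+d*(z-o[2])/d[2])
        ~~~^^^^^^^^^
  File "h.py", line 5, in ray
    c=camera_info(n);K=c["mtx"];x=(uv[0]-K[0,2])/K[0,0];y=(uv[1]-K[1,2])/K[1,1]
ValueError: time passes only in moves, steps and waits
```

View pics/w1.png

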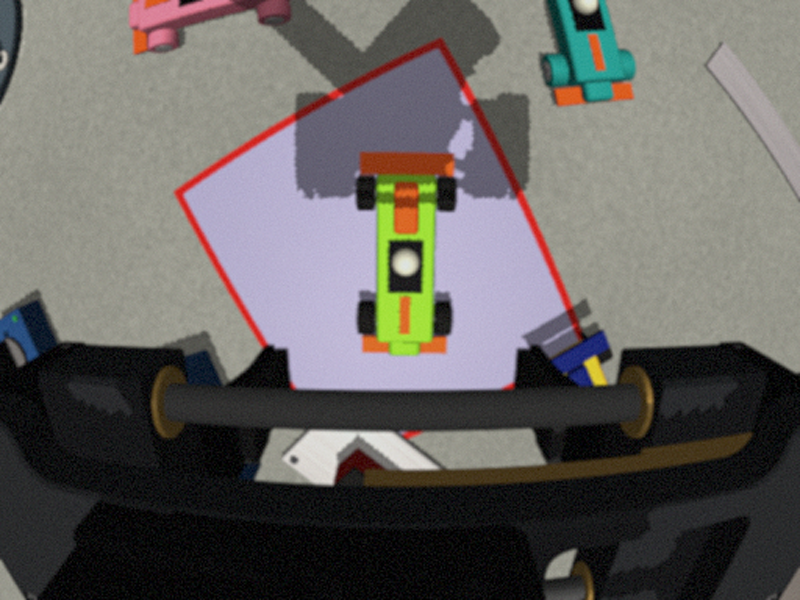

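The wrist view shows the green car at (405,255), with its wheels around (366/446, 193) and (366/446, 318) in the 800x600 picture. The rear wing is up and the nose is towards the gripper.

```bash
python3 - <<'E'
s=open("h.py").read()
s=s.replace("def ray(","import functools\ncamera_info=functools.lru_cache(None)(camera_info)\ndef ray(",1)
open("h.py","w").write(s)
E
python3 - <<'E'
from h import *
st=telemetry.read_state(); im=np.load("pics/w1.npy"); f=1.5625
m=cv2.inRange(cv2.cvtColor(im,cv2.COLOR_RGB2GRAY),0,70)
W=[]
for x,y in[(366,193),(446,193),(366,318),(446,318)]:
    u,v=int(x/f),int(y/f);w=m[v-13:v+14,u-10:u+11].copy();k,l,s,c=cv2.connectedComponentsWithStats(w)
    i=1+np.argmax(s[1:,4]);p=(c[i][0]+u-10,c[i][1]+v-13);W.append(onz("wrist",p,.024,st)[:2]*1000);print(np.round(p,1),s[i].tolist(),W[-1].round(1))
W=np.array(W);r=W[:2].mean(0);fr=W[2:].mean(0);d=fr-r
print("centre",W.mean(0),"base",np.linalg.norm(d),"yaw",np.degrees(np.arctan2(d[1],d[0])),"track",np.linalg.norm(W[1]-W[0]))
E
```

```text
[233.9 122.4] [4, 2, 13, 22, 253] [396.7 331.5]
[285.2 123.1] [4, 1, 14, 24, 263] [425.2 384.6]
[234.3 202.6] [5, 2, 11, 22, 225] [483.3 285.4]
[282.8 203. ] [3, 2, 11, 23, 232] [511.5 338.4]
centre [454.19953616 334.96717852] base 98.02710326569067 yaw -28.114589947357647 track 60.21176866914232
```

Run:
```python
from h import *
plan([((.455,.334,.085),151.9),((.455,.334,.010),151.9)])
```

```text
[0.077, 0.02, 0.848] [0.0003, -0.0002, 0.0017]
[0.0, 0.0, 0.5] [0.0, 0.0, 0.0]
```

>>> carry_out:
  deltas:
    - [[0.02,0,0.1,0,0,0,-1],[0.04,0.01,0.22,0,0,0.001,-1],[0.05,0.01,0.34,0,0,0.0017,-1],[0.06,0.02,0.46,0,0,0.0017,-1],[0.077,0.02,0.58,0,0,0.0017,-1],[0.077,0.02,0.68,0,0,0.0017,-1],[0.077,0.02,0.76,0,0,0.0017,-1],[0.077,0.02,0.85,0,0,0.0017,-1],[0.077,0.02,0.92,0,0,0.0017,-1],[0.077,0.02,0.98,0,0,0.0017,-1]]

```text
time_s: 5.98
position: [0.4558, 0.3306, 0.0645]
tcp_rot: [[-0.877, 0.48, -0.0], [0.48, 0.877, -0.0], [0.0, -0.0, -1.0]]
force: [0.0, 0.2, 0.4]
opening: 1.002
grasp_force: 0.0
```

>>> carry_out:
  deltas:
    - [[0,0,0.08,0,0,0,-1],[0,0,0.16,0,0,0,-1],[0,0,0.24,0,0,0,-1],[0,0,0.3,0,0,0,-1],[0,0,0.345,0,0,0,-1],[0,0,0.368,0,0,0,-1],[0,0,0.368,0,0,0,-1],[0,0,0.368,0,0,0,0.3],[0,0,0.368,0,0,0,1],[0,0,0.368,0,0,0,1]]

```text
time_s: 6.82
position: [0.4556, 0.3317, 0.0109]
tcp_rot: [[-0.879, 0.478, 0.001], [0.478, 0.879, 0.001], [-0.001, 0.001, -1.0]]
force: [0.4, -0.5, 0.2]
opening: 0.855
grasp_force: 0.0
```

>>> carry_out:
  deltas:
    - [[0,0,0,0,0,0,1],[0,0,0,0,0,0,1],[0,0,0,0,0,0,1],[0,0,0,0,0,0,1],[0,0,0,0,0,0,1],[0,0,-0.05,0,0,0,1],[0,0,-0.13,0,0,0,1],[0,0,-0.26,0,0,0,1],[0,0,-0.4,0,0,0,1],[0,0,-0.5,0,0,0,1]]

```text
time_s: 7.65
position: [0.4555, 0.3317, 0.0875]
tcp_rot: [[-0.879, 0.478, 0.001], [0.478, 0.879, 0.001], [-0.001, 0.001, -1.0]]
force: [-0.5, 0.2, -2.2]
opening: 0.501
grasp_force: 30.0
```

Run:
```python
from h import *
st=telemetry.read_state(); im=capture("wrist"); np.save("pics/w2.npy",im); np.save("pics/st2.npy",st,allow_pickle=True)
cv2.imwrite("pics/w2.png",cv2.resize(im[:,:,::-1],(800,600),interpolation=cv2.INTER_CUBIC))
g=onz
for n,lo,hi in(("green",(32,120,60),(50,255,255)),("orange",(4,170,80),(16,255,255))):
    m,l,cs=mask(im,lo,hi,60);print(n,cs)
```

```text
green [(1, np.int32(6034), [257.0, 187.2], [211, 135, 93, 116]), (2, np.int32(1101), [257.0, 290.4], [218, 275, 79, 27])]
orange [(1, np.int32(163), [432.4, 12.5], [426, 0, 13, 26]), (2, np.int32(134), [24.4, 16.2], [21, 7, 9, 20]), (3, np.int32(159), [451.5, 48.0], [445, 41, 14, 14]), (4, np.int32(356), [406.4, 49.7], [394, 42, 27, 17]), (5, np.int32(5475), [256.8, 116.7], [181, 98, 152, 39]), (6, np.int32(2924), [256.8, 183.7], [238, 145, 39, 79])]
```

View pics/w2.png

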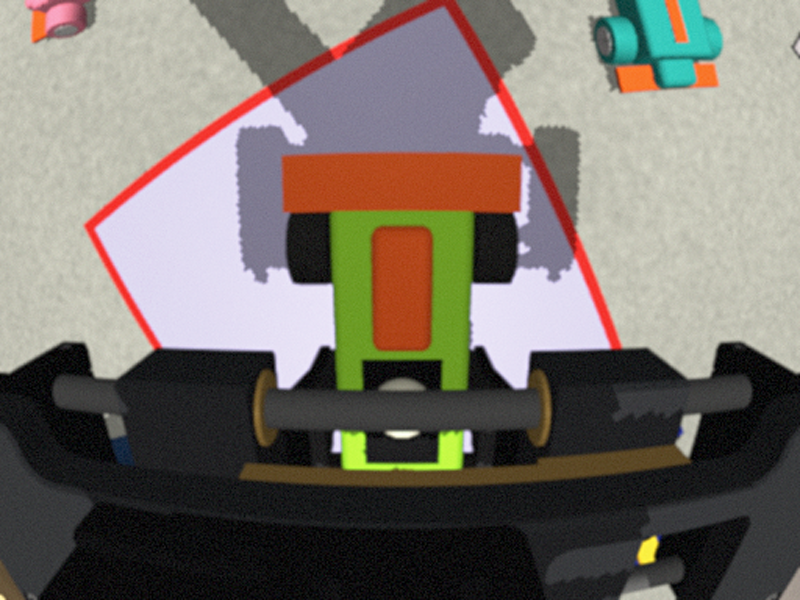

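```bash
python3 - <<'E'
from h import *
from scipy.optimize import brentq
K=camera_info("wrist")["mtx"];T=camera_info("wrist")["T_tool_cam"]
def tr(u,v):
    x=(u-K[0,2])/K[0,0];y=(v-K[1,2])/K[1,1];t=np.hypot(x,y);d=np.array([x/t*np.sin(t),y/t*np.sin(t),np.cos(t)]);return T[:3,3]*1000,T[:3,:3]@d
o,d=tr(256.5,283/1.5625-.3); d=d[[0,2]]/np.linalg.norm(d[[0,2]]);o=o[[0,2]]
zc=-(14-10.9)   # axle above tip -> negative tool z
# distance of axle from ray =14 with axle on the +x side
f=lambda xc: (lambda w: w[0]*d[1]-w[1]*d[0])(np.array([xc,zc])-o)-14
xc=brentq(f,20,90);print("rear axle tool x",xc,"-> car centre at tool x",xc-50)
E
python3 - <<'E'
from h import *
# stand via scene+top refinement
im=np.load("pics/top0.npy")
m,l,cs=mask(im,(0,0,190),(180,45,255),300)
for i,a,c,b in cs:
    if 200<c[0]<280: 
        r=rect(l,[i],"top",.008);print("plate",a,c,r)
g=cv2.cvtColor(im,cv2.COLOR_RGB2GRAY);w=(g<60).astype(np.uint8);w[:146]=0;w[190:]=0;w[:,:224]=0;w[:,258:]=0
k,l,s,c=cv2.connectedComponentsWithStats(w)
for i in range(1,k): print("blk",s[i].tolist(),rect(l,[i],"top",.045) if s[i,4]>30 else "")
E
```

```text
rear axle tool x 48.92642687205922 -> car centre at tool x -1.073573127940783
plate 4642 [217.6, 207.1] (array([515.3, 282.1]), array([287.3, 391.9]), -0.8, array([478.1, 286.1], dtype=float32))
blk [234, 156, 11, 18, 128] (array([620.4, 204.8]), array([65.4, 25.9]), 17.0, array([620.3, 204.5], dtype=float32))
```

Run:
```python
from h import *
plan([((.48,.26,.17),85.5),((.485,.157,.21),19.0)])
o=[]
c=camera_info("scene");M=np.linalg.inv(c["cam_to_world"])
for p in[(.6204,.2048,.045),(.626,.204,.045)]:
    q=c["mtx"]@(M@np.r_[p,1])[:3];print(q[:2]/q[2]*1.5625)
im=np.load("pics/scene0.npy");g=cv2.cvtColor(im,cv2.COLOR_RGB2GRAY);w=(g<45).astype(np.uint8)
k,l,s,cc=cv2.connectedComponentsWithStats(w)
for i in range(1,k):
    if 215<cc[i][0]<250 and 215<cc[i][1]<245: print(s[i],cc[i]*1.5625,onz("scene",cc[i],.045))
```

```text
[-0.367, -0.349, -0.533] [0.0011, 0.0001, 0.1833]
[-0.682, 0.087, -0.267] [0.0, 0.0, 0.1847]
[365.39611638 354.7228961 ]
[362.4111177  355.51110726]
[228 222  15  16  61] [368.18647541 357.50512295] [0.61945563 0.21413811 0.045     ]
[228 226   2   2   2] [357.03125 353.90625] [0.63245229 0.1951006  0.045     ]
[226 228   1   1   1] [353.125 356.25 ] [0.64130919 0.19731769 0.045     ]
```

>>> carry_out:
  deltas:
    - [[-0.02,-0.02,-0.1,0,0,0.01,1],[-0.06,-0.06,-0.2,0,0,0.028,1],[-0.1,-0.1,-0.3,0,0,0.047,1],[-0.14,-0.14,-0.38,0,0,0.066,1],[-0.18,-0.18,-0.46,0,0,0.085,1],[-0.22,-0.22,-0.53,0,0,0.104,1],[-0.26,-0.25,-0.53,0,0,0.123,1],[-0.3,-0.28,-0.53,0,0,0.142,1],[-0.34,-0.32,-0.53,0,0,0.161,1],[-0.367,-0.349,-0.533,0,0,0.1805,1]]

```text
time_s: 8.53
position: [0.4783, 0.2584, 0.1654]
tcp_rot: [[0.068, 0.998, -0.0], [0.998, -0.068, -0.0], [-0.0, -0.0, -1.0]]
force: [0.5, -0.3, -1.8]
opening: 0.503
grasp_force: 30.0
```

>>> carry_out:
  deltas:
    - [[-0.07,0,-0.03,0,0,0.019,1],[-0.15,0.01,-0.06,0,0,0.038,1],[-0.24,0.02,-0.09,0,0,0.057,1],[-0.33,0.03,-0.12,0,0,0.076,1],[-0.42,0.04,-0.16,0,0,0.095,1],[-0.5,0.05,-0.19,0,0,0.114,1],[-0.57,0.06,-0.22,0,0,0.133,1],[-0.62,0.07,-0.24,0,0,0.15,1],[-0.66,0.08,-0.26,0,0,0.168,1],[-0.682,0.087,-0.267,0,0,0.1847,1]]

```text
time_s: 9.37
position: [0.4851, 0.1555, 0.2059]
tcp_rot: [[0.942, 0.336, 0.0], [0.336, -0.942, -0.0], [0.0, 0.0, -1.0]]
force: [0.3, 0.9, -2.0]
opening: 0.505
grasp_force: 30.0
```

Run:
```python
from h import *
st=telemetry.read_state(); im=capture("wrist"); np.save("pics/w3.npy",im)
cv2.imwrite("pics/w3.png",cv2.resize(im[:,:,::-1],(800,600),interpolation=cv2.INTER_CUBIC))
print(st["position"],np.degrees(np.arctan2(st["tcp_rot"][1,0],st["tcp_rot"][0,0])),st["grasp_force"])
g=cv2.cvtColor(im,cv2.COLOR_RGB2GRAY);w=((g<45)).astype(np.uint8);w[130:]=0
k,l,s,cc=cv2.connectedComponentsWithStats(w)
for i in range(1,k):
    if s[i,4]>100:print("blk",s[i].tolist(),rect(l,[i],"wrist",.045,st))
m,l,cs=mask(im,(0,0,190),(180,45,255),300)
for i,a,c,b in cs: print("plate",a,c,b,rect(l,[i],"wrist",.008,st))
```

```text
[0.48509502 0.15546285 0.20585325] 19.632678600816448 29.992606127634645
blk [447, 0, 47, 36, 909] (array([793.7, -34.9]), array([50. , 79.6]), -54.5, array([787.5, -26.3], dtype=float32))
blk [408, 13, 26, 36, 285] (array([722.9,  36.6]), array([45.9, 24.2]), 51.2, array([721.3,  38. ], dtype=float32))
blk [245, 19, 27, 57, 1405] (array([625.4, 204.5]), array([64.7, 28. ]), 19.8, array([625.2, 204.9], dtype=float32))
blk [112, 20, 16, 19, 185] (array([603.6, 369.2]), array([22.8, 19.4]), 9.5, array([603.2, 370.3], dtype=float32))
plate 25504 [157.0, 110.9] [56, 0, 244, 231] (array([512.2, 300.5]), array([233.5, 425.8]), -53.5, array([516.9, 308.1], dtype=float32))
plate 693 [490.2, 11.1] [471, 0, 34, 27] (array([857.8, -99. ]), array([44.3, 81.9]), -52.8, array([858.9, -95.2], dtype=float32))
```

View pics/w3.png

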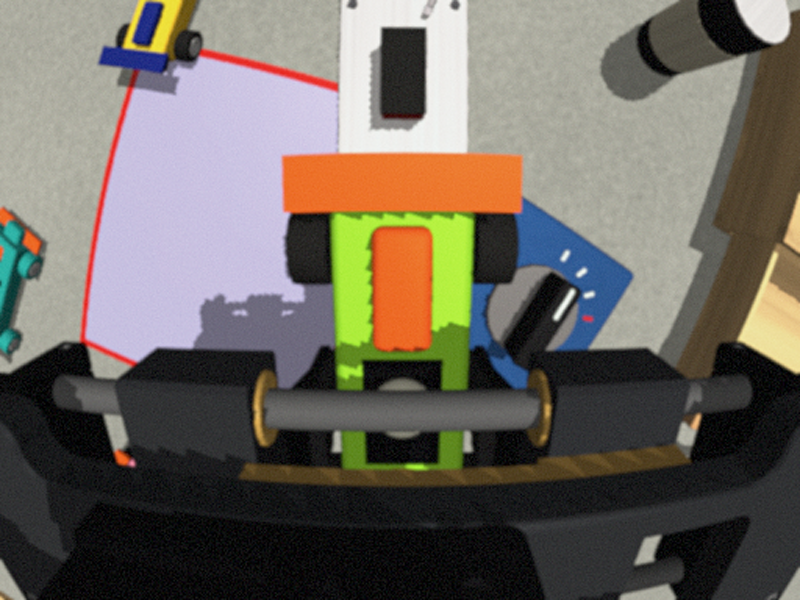

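The block's rubber top is at (403,73) in the 800x600 view. That casts to (625.4, 204.5) mm with yaw about 19.5°, and the car sits centred in the gripper. I'll move over it now.

>>> carry_out:
  deltas:
    - [[0.1,0,0,0,0,0,1],[0.24,0,0,0,0,0,1],[0.4,0,0.05,0,0,0,1],[0.56,0,0.12,0,0,0,1],[0.7,0,0.22,0,0,0,1],[0.82,0,0.34,0,0,0,1],[0.91,0,0.46,0,0,0,1],[0.98,0,0.58,0,0,0,1],[0.984,0.006,0.68,0,0,0,1],[0.984,0.006,0.7,0,0,0,1]]

```text
time_s: 10.25
position: [0.6222, 0.2057, 0.0968]
tcp_rot: [[0.939, 0.344, -0.006], [0.344, -0.939, -0.001], [-0.006, -0.001, -1.0]]
force: [-1.5, 0.9, -2.8]
opening: 0.5
grasp_force: 30.0
```

Run:
```python
from h import *
plan([((.6244,.2042,.052),19.5)])
st=telemetry.read_state();print(st["position"],st["force"])
```

```text
[0.012, 0.015, 0.298] [-0.0002, 0.001, 0.0017]
[0.62221445 0.205729   0.09676141] [-1.47602373  0.87001741 -2.84322218]
```

>>> carry_out:
  deltas:
    - [[0,0,0.05,0,0,0,1],[0,0,0.11,0,0,0,1],[0,0,0.17,0,0,0,1],[0,0,0.23,0,0,0,1],[0,0,0.27,0,0,0,1],[0,0,0.29,0,0,0,1],[0,0,0.29,0,0,0,1],[0,0,0.29,0,0,0,1],[0,0,0.29,0,0,0,1],[0,0,0.29,0,0,0,1]]

```text
time_s: 11.08
position: [0.6248, 0.2059, 0.0574]
tcp_rot: [[0.94, 0.342, 0.001], [0.342, -0.94, 0.0], [0.001, 0.0, -1.0]]
force: [0.3, 0.4, -1.7]
opening: 0.501
grasp_force: 30.0
```

Run:
```python
from h import *
plan([((.6244,.2042,.0475),19.5)])
st=telemetry.read_state();print(st["position"],st["force"])
```

```text
[-0.006, 0.01, 0.066] [0.0, -0.0002, 0.0014]
[0.62477165 0.20594113 0.05741096] [ 0.26278931  0.43711179 -1.72019137]
```

>>> carry_out:
  deltas:
    - [[-0.006,0.01,0.01,0,0,0.0014,1],[-0.006,0.01,0.02,0,0,0.0014,1],[-0.006,0.01,0.03,0,0,0.0014,1],[-0.006,0.01,0.04,0,0,0.0014,1],[-0.006,0.01,0.05,0,0,0.0014,1],[-0.006,0.01,0.056,0,0,0.0014,1],[-0.006,0.01,0.06,0,0,0.0014,1],[-0.006,0.01,0.063,0,0,0.0014,1],[-0.006,0.01,0.066,0,0,0.0014,1],[-0.006,0.01,0.066,0,0,0.0014,1]]

```text
time_s: 11.92
position: [0.6238, 0.2041, 0.0475]
tcp_rot: [[0.943, 0.334, -0.0], [0.334, -0.943, -0.0], [-0.0, 0.0, -1.0]]
force: [-1.9, -0.9, 2.4]
opening: 0.501
grasp_force: 30.0
```

>>> carry_out:
  deltas:
    - [[0,0,0,0,0,0,-0.1],[0,0,0,0,0,0,-0.3],[0,0,0,0,0,0,-0.6],[0,0,0,0,0,0,-0.8],[0,0,0,0,0,0,-0.8],[0,0,-0.08,0,0,0,-0.8],[0,0,-0.2,0,0,0,-0.8],[0,0,-0.4,0,0,0,-0.8],[0,0,-0.6,0,0,0,-0.8],[0,0,-0.8,0,0,0,-0.8]]

```text
time_s: 12.75
position: [0.6238, 0.2041, 0.1688]
tcp_rot: [[0.943, 0.334, -0.0], [0.334, -0.943, -0.0], [-0.0, -0.0, -1.0]]
force: [-0.4, -0.7, 0.2]
opening: 0.897
grasp_force: 0.0
```

Run:
```python
from h import *
st=telemetry.read_state(); im=capture("wrist"); np.save("pics/w4.npy",im); t=capture("top");np.save("pics/t4.npy",t); s=capture("scene");np.save("pics/s4.npy",s)
print(st["position"])
a=cv2.resize(im[:,:,::-1],(400,300));b=cv2.resize(s[190:290,180:313,::-1],(400,300),interpolation=cv2.INTER_CUBIC)
cv2.imwrite("pics/c4.png",np.hstack([a,b]))
m,l,cs=mask(im,(32,120,60),(50,255,255),60)
for i,a,c,bb in cs: print(a,c,bb,rect(l,[i],"wrist",.071,st))
plan([((.60,.15,.21),60),((.51,.085,.20),120),((.4965,.064,.155),169.2),((.4965,.064,.069),169.2)])
```

```text
[0.62376907 0.20409898 0.1687508 ]
3659 [256.6, 187.8] [232, 126, 52, 125] (array([627.4, 205.2]), array([118.2,  44.9]), 19.4, array([629.2, 206.5], dtype=float32))
[-0.285, 0.285, -0.26] [0.0007, -0.0011, -0.1125]
[-0.675, -0.303, 0.067] [0.0, 0.0, -0.1667]
[-0.076, -0.148, 0.3] [0.0, 0.0, -0.1367]
[0.0, 0.0, 0.573] [0.0, 0.0, 0.0]
```

View pics/c4.png

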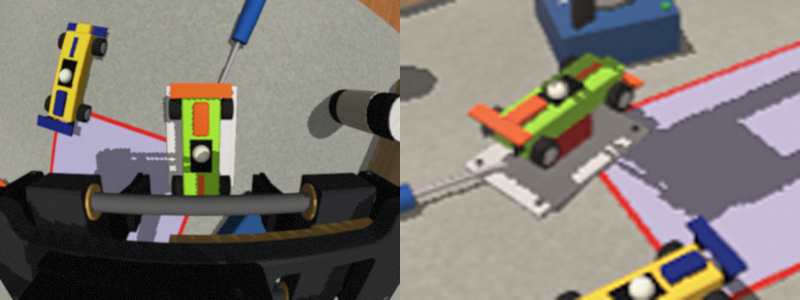

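The right crop shows the car upright on the red block with its wheels clear of the plate. The wrist view places its centre within about 2 mm of the block's. Next is the knob.

>>> carry_out:
  deltas:
    - [[-0.03,0.03,-0.06,0,0,-0.011,-0.8],[-0.06,0.06,-0.12,0,0,-0.022,-0.8],[-0.09,0.09,-0.18,0,0,-0.034,-0.8],[-0.12,0.12,-0.22,0,0,-0.045,-0.8],[-0.15,0.15,-0.26,0,0,-0.056,-0.8],[-0.18,0.18,-0.26,0,0,-0.068,-0.8],[-0.21,0.21,-0.26,0,0,-0.079,-0.8],[-0.24,0.24,-0.26,0,0,-0.09,-0.8],[-0.27,0.27,-0.26,0,0,-0.102,-0.8],[-0.285,0.285,-0.26,0,0,-0.1125,-0.8]]

```text
time_s: 13.73
position: [0.5965, 0.1489, 0.2048]
tcp_rot: [[0.498, 0.867, -0.003], [0.867, -0.498, -0.0], [-0.002, -0.002, -1.0]]
force: [0.1, -0.5, -0.3]
opening: 0.904
grasp_force: 0.0
```

>>> carry_out:
  deltas:
    - [[-0.07,-0.03,0,0,0,-0.017,-0.8],[-0.14,-0.06,0,0,0,-0.033,-0.8],[-0.21,-0.09,0,0,0,-0.05,-0.8],[-0.28,-0.12,0,0,0,-0.067,-0.8],[-0.35,-0.15,0,0,0,-0.083,-0.8],[-0.42,-0.18,0,0,0,-0.1,-0.8],[-0.49,-0.21,0,0,0,-0.117,-0.8],[-0.56,-0.25,0,0,0,-0.133,-0.8],[-0.63,-0.28,0,0,0,-0.15,-0.8],[-0.675,-0.303,0,0,0,-0.1667,-0.8]]

```text
time_s: 14.57
position: [0.5058, 0.0842, 0.205]
tcp_rot: [[-0.504, 0.864, -0.003], [0.864, 0.504, -0.0], [0.002, -0.003, -1.0]]
force: [-0.2, -0.4, -0.0]
opening: 0.896
grasp_force: 0.0
```

>>> carry_out:
  deltas:
    - [[0,-0.02,0,0,0,-0.019,-0.8],[-0.02,-0.04,0,0,0,-0.038,-0.8],[-0.03,-0.06,0,0,0,-0.057,-0.8],[-0.04,-0.08,0,0,0,-0.076,-0.8],[-0.05,-0.1,0,0,0,-0.095,-0.8],[-0.06,-0.12,0,0,0,-0.114,-0.8],[-0.07,-0.14,0,0,0,-0.13,-0.8],[-0.076,-0.148,0,0,0,-0.1367,-0.8],[-0.076,-0.148,0,0,0,-0.1367,-0.8],[-0.076,-0.148,0,0,0,-0.1367,-0.8]]

```text
time_s: 15.4
position: [0.4937, 0.0637, 0.2054]
tcp_rot: [[-0.982, 0.189, -0.002], [0.189, 0.982, 0.0], [0.002, -0.0, -1.0]]
force: [0.5, 0.6, -0.3]
opening: 0.898
grasp_force: 0.0
```

Run:
```python
from h import *
st=telemetry.read_state(); im=capture("wrist"); np.save("pics/w5.npy",im)
cv2.imwrite("pics/w5.png",cv2.resize(im[:,:,::-1],(800,600),interpolation=cv2.INTER_CUBIC))
print(st["position"],np.degrees(np.arctan2(st["tcp_rot"][1,0],st["tcp_rot"][0,0])))
m,l,cs=mask(im,(105,120,50),(125,255,255),300)
for i,a,c,b in cs: print("blue",a,c,b,rect(l,[i],"wrist",.055,st))
h=cv2.cvtColor(im,cv2.COLOR_RGB2HSV)
w=(h[...,2]<60).astype(np.uint8);w[225:]=0
k,l,s,cc=cv2.connectedComponentsWithStats(w)
for i in range(1,k):
    if s[i,4]>100: print("blk",s[i].tolist(),cc[i].round(1),rect(l,[i],"wrist",.098,st))
```

```text
[0.4937272  0.06369186 0.20535011] 169.1196203046386
blue 3004 [126.9, 82.4] [92, 42, 68, 78] (array([352.3, -59.7]), array([82.7, 80.6]), 82.4, array([354.9, -56.7], dtype=float32))
blue 8231 [257.0, 180.0] [202, 126, 109, 114] (array([498.4,  62.8]), array([116.7, 127.9]), -10.4, array([494. ,  64.2], dtype=float32))
blue 418 [498.2, 205.8] [486, 191, 26, 39] (array([600.4, 401.7]), array([56.6, 56.5]), 3.6, array([591.6, 400. ], dtype=float32))
blk [150, 43, 11, 69, 461] [154.9  78.1] (array([367.3,  -8.4]), array([ 7.3, 67.1]), -7.5, array([369. ,  -8.7], dtype=float32))
blk [105, 61, 17, 37, 466] [113.6  78. ] (array([357.1, -51.9]), array([17.2, 37.9]), -7.9, array([356.2, -50.9], dtype=float32))
blk [249, 159, 17, 66, 848] [256.8 187.5] (array([495.4,  64. ]), array([15.1, 63.6]), -10.5, array([490.9,  64.6], dtype=float32))
blk [458, 202, 26, 23, 246] [473.4 215.4] (array([568.4, 311. ]), array([44. , 27.5]), 76.4, array([571.4, 311.1], dtype=float32))
blk [383, 206, 73, 19, 298] [407.7 218.3] (array([561.9, 231.9]), array([101.8,  19.3]), 65.5, array([554. , 217.2], dtype=float32))
blk [60, 222, 68, 3, 130] [ 91.3 223.5] (array([ 495. , -120.7]), array([91.6,  2.5]), 81.3, array([ 495.4, -121.5], dtype=float32))
```

View pics/w5.png

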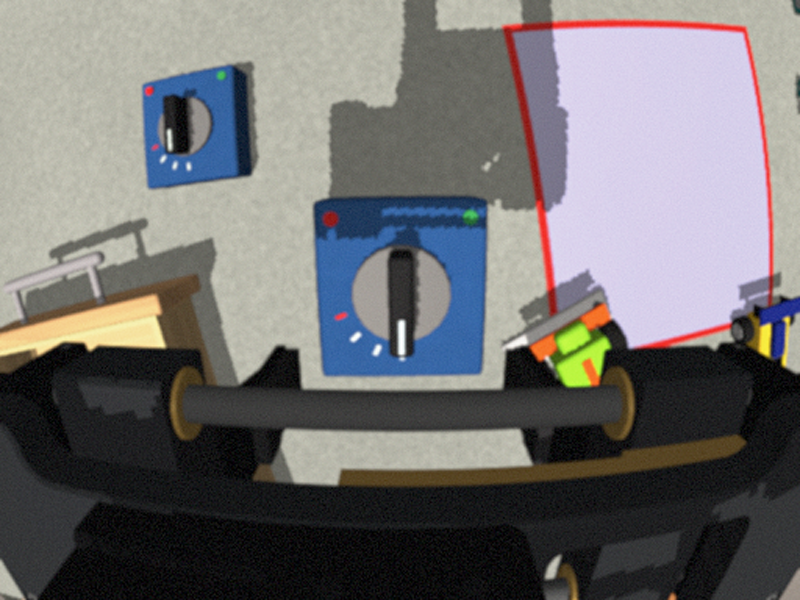

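The knob bar is at (401,303) in the 800x600 view, pointing down the image, and its tick marks run clockwise to the red one. It casts to (496, 63.5) mm with yaw -10.5°, on the larger box. The small box is at (190,125).

Run:
```python
from h import *
plan([((.4965,.0637,.069),169.5)])
```

```text
[-0.018, 0.003, 0.91] [-0.0, -0.0002, -0.001]
```

>>> carry_out:
  deltas:
    - [[-0.018,0.003,0.1,0,0,-0.001,-0.8],[-0.018,0.003,0.22,0,0,-0.001,-0.8],[-0.018,0.003,0.36,0,0,-0.001,-0.8],[-0.018,0.003,0.5,0,0,-0.001,-0.8],[-0.018,0.003,0.62,0,0,-0.001,-0.8],[-0.018,0.003,0.73,0,0,-0.001,-0.8],[-0.018,0.003,0.82,0,0,-0.001,-0.8],[-0.018,0.003,0.88,0,0,-0.001,-0.8],[-0.018,0.003,0.91,0,0,-0.001,-0.8],[-0.018,0.003,0.91,0,0,-0.001,-0.8]]

```text
time_s: 16.28
position: [0.4966, 0.0637, 0.0686]
tcp_rot: [[-0.983, 0.181, -0.002], [0.181, 0.983, 0.0], [0.002, -0.0, -1.0]]
force: [-0.6, 0.4, 0.2]
opening: 0.9
grasp_force: 0.0
```

>>> carry_out:
  deltas:
    - [[0,0,0,0,0,0,0],[0,0,0,0,0,0,0.4],[0,0,0,0,0,0,0.6],[0,0,0,0,0,0,1],[0,0,0,0,0,0,1],[0,0,0,0,0,0,1],[0,0,0,0,0,0,1],[0,0,0,0,0,0,1],[0,0,0,0,0,0,1],[0,0,0,0,0,0,1]]

```text
time_s: 17.12
position: [0.4971, 0.0636, 0.0694]
tcp_rot: [[-0.983, 0.181, -0.0], [0.181, 0.983, 0.0], [0.0, -0.0, -1.0]]
force: [-0.3, -0.1, -0.0]
opening: 0.225
grasp_force: 0.0
```

>>> carry_out:
  deltas:
    - [[0,0,0,0,0,0,1],[0,0,0,0,0,0,1],[0,0,0,0,0,0,1],[0,0,0,0,0,0,1],[0,0,0,0,0,0,1],[0,0,0,0,0,0.015,1],[0,0,0,0,0,0.03,1],[0,0,0,0,0,0.045,1],[0,0,0,0,0,0.06,1],[0,0,0,0,0,0.075,1]]

```text
time_s: 17.95
position: [0.4973, 0.0634, 0.0694]
tcp_rot: [[-0.791, 0.611, 0.0], [0.611, 0.791, -0.0], [-0.0, -0.0, -1.0]]
force: [0.9, 0.5, 0.1]
opening: 0.178
grasp_force: 30.0
```

Run:
```python
from h import *
st=telemetry.read_state();print(st["position"],st["force"].round(1),st["moment"].round(3),st["grasp_force"],st["opening"],np.degrees(np.arctan2(st["tcp_rot"][1,0],st["tcp_rot"][0,0])))
```

```text
[0.49726321 0.06339316 0.06940311] [0.9 0.5 0.1] [ 0.06  -0.211  0.013] 29.995646243914962 0.1775211485984857 142.3138774223713
```

>>> carry_out:
  deltas:
    - [[0,0,0,0,0,0.015,1],[0,0,0,0,0,0.03,1],[0,0,0,0,0,0.045,1],[0,0,0,0,0,0.06,1],[0,0,0,0,0,0.075,1],[0,0,0,0,0,0.088,1],[0,0,0,0,0,0.1,1],[0,0,0,0,0,0.11,1],[0,0,0,0,0,0.117,1],[0,0,0,0,0,0.121,1]]

```text
time_s: 18.78
position: [0.4986, 0.0641, 0.0694]
tcp_rot: [[-0.157, 0.988, 0.003], [0.988, 0.157, 0.0], [-0.0, 0.003, -1.0]]
force: [2.9, 3.2, -0.7]
opening: 0.183
grasp_force: 30.0
```

Run:
```python
from h import *
st=telemetry.read_state();print(st["position"],st["force"].round(1),st["moment"].round(3),st["grasp_force"],st["opening"],np.degrees(np.arctan2(st["tcp_rot"][1,0],st["tcp_rot"][0,0])))
```

```text
[0.49860507 0.06408863 0.06944222] [ 2.9  3.2 -0.7] [ 0.664 -0.496  0.824] 30.01291591208428 0.18343028437722836 99.04232883682117
```

The moment about z has jumped to 0.8 N m, well above the spring's 0.1 N m, so the knob is at its stop. I'll hold it there, then release.

>>> carry_out:
  deltas:
    - [[0,0,0,0,0,0,1],[0,0,0,0,0,0,1],[0,0,0,0,0,0,1],[0,0,0,0,0,0,1],[0,0,0,0,0,0,1],[0,0,0,0,0,0,1],[0,0,0,0,0,0,1],[0,0,0,0,0,0,1],[0,0,0,0,0,0,1],[0,0,0,0,0,0,1]]

```text
time_s: 19.62
position: [0.4986, 0.0641, 0.0694]
tcp_rot: [[-0.16, 0.987, 0.003], [0.987, 0.16, 0.0], [-0.0, 0.003, -1.0]]
force: [3.4, 5.1, -3.3]
opening: 0.182
grasp_force: 30.0
```

>>> carry_out:
  deltas:
    - [[0,0,0,0,0,0,1],[0,0,0,0,0,0,1],[0,0,0,0,0,0,1],[0,0,0,0,0,0,1],[0,0,0,0,0,0,1],[0,0,0,0,0,0,-1],[0,0,0,0,0,0,-1],[0,0,0,0,0,0,-1],[0,0,0,0,0,0,-1],[0,0,0,0,0,0,-1]]

```text
time_s: 20.45
position: [0.4961, 0.0636, 0.0693]
tcp_rot: [[-0.156, 0.988, -0.002], [0.988, 0.156, 0.0], [0.0, -0.002, -1.0]]
force: [0.0, 1.3, -0.4]
opening: 0.478
grasp_force: 0.8
```

>>> carry_out:
  deltas:
    - [[0,0,0,0,0,0,-1],[0,0,0,0,0,0,-1],[0,0,0,0,0,0,-1],[0,0,-0.1,0,0,0,-1],[0,0,-0.22,0,0,0,-1],[0,0,-0.36,0,0,0,-1],[0,0,-0.5,0,0,0,-1],[0,0,-0.65,0,0,0,-1],[0,0,-0.8,0,0,0,-1],[0,0,-0.9,0,0,0,-1]]

```text
time_s: 21.28
position: [0.4977, 0.0631, 0.2064]
tcp_rot: [[-0.156, 0.988, 0.002], [0.988, 0.156, -0.001], [-0.001, 0.002, -1.0]]
force: [0.3, 0.2, -0.6]
opening: 1.001
grasp_force: 0.0
```

Run:
```python
from h import *
st=telemetry.read_state(); im=capture("wrist"); np.save("pics/w6.npy",im); t=capture("top"); np.save("pics/t6.npy",t)
print(st["position"],st["joint_positions"].round())
h=cv2.cvtColor(im,cv2.COLOR_RGB2HSV);w=(h[...,2]<60).astype(np.uint8);w[225:]=0
k,l,s,cc=cv2.connectedComponentsWithStats(w)
for i in range(1,k):
    if s[i,4]>300: print("blk",s[i].tolist(),rect(l,[i],"wrist",.098,st))
m,l,cs=mask(t,(32,120,90),(50,255,255),25)
for i,a,c,b in cs:
    if 180<c[0]<280: print("green",a,c,rect(l,[i],"top",.071))
# regrasp car: tool yaw
plan([((.53,.11,.21),60),((.60,.19,.17),19.5),((.6238,.2041,.09),19.5),((.6238,.2041,.0475),19.5)])
```

```text
[0.49767958 0.06312095 0.20644303] [ -6.  22. 101.  -0.  57. -15.]
blk [375, 66, 33, 23, 313] (array([609. , 197.2]), array([34., 21.]), 19.3, array([602.1, 193.9], dtype=float32))
blk [226, 169, 64, 39, 1182] (array([499.8,  66.6]), array([20.8, 62.2]), -10.2, array([496.4,  67.7], dtype=float32))
blk [32, 218, 101, 7, 315] (array([303.4,  -2.4]), array([146.7,   6.9]), 11.3, array([305.1,  -3.6], dtype=float32))
blk [398, 219, 85, 6, 304] (array([715.5,  61.8]), array([127.6,   6.1]), 6.6, array([714.1,  60.7], dtype=float32))
green 358 [239.6, 165.6] (array([613.3, 199.9]), array([147.9,  49.7]), 19.2, array([609.7, 200.6], dtype=float32))
[0.276, 0.254, -0.02] [0.001, -0.0, 0.1083]
[0.695, 0.137, 0.267] [0.0, 0.0, 0.1125]
[0.181, -0.036, 0.533] [0.0, 0.0, 0.0]
[0.0, 0.0, 0.283] [0.0, 0.0, 0.0]
```

The knob is back at rest, with the bar at -10.2°. Next I'll fetch the car from the stand.

>>> carry_out:
  deltas:
    - [[0.03,0.02,0,0,0,0.011,-0.8],[0.06,0.05,0,0,0,0.022,-0.8],[0.09,0.08,0,0,0,0.034,-0.8],[0.12,0.1,0,0,0,0.045,-0.8],[0.15,0.13,0,0,0,0.056,-0.8],[0.18,0.16,0,0,0,0.068,-0.8],[0.21,0.18,0,0,0,0.079,-0.8],[0.24,0.21,-0.02,0,0,0.09,-0.8],[0.26,0.23,-0.02,0,0,0.1,-0.8],[0.276,0.254,-0.02,0,0,0.1083,-0.8]]

```text
time_s: 22.22
position: [0.5275, 0.1104, 0.206]
tcp_rot: [[0.502, 0.865, -0.003], [0.865, -0.502, -0.0], [-0.002, -0.002, -1.0]]
force: [0.1, 0.4, 0.1]
opening: 0.899
grasp_force: 0.0
```

>>> carry_out:
  deltas:
    - [[0.08,0.01,0,0,0,0.012,-0.8],[0.16,0.03,0,0,0,0.024,-0.8],[0.24,0.04,0,0,0,0.036,-0.8],[0.32,0.06,0.02,0,0,0.048,-0.8],[0.4,0.08,0.06,0,0,0.06,-0.8],[0.48,0.09,0.1,0,0,0.072,-0.8],[0.56,0.11,0.15,0,0,0.084,-0.8],[0.62,0.12,0.2,0,0,0.096,-0.8],[0.66,0.13,0.24,0,0,0.106,-0.8],[0.695,0.137,0.267,0,0,0.1125,-0.8]]

```text
time_s: 23.05
position: [0.5972, 0.1904, 0.1647]
tcp_rot: [[0.943, 0.332, -0.004], [0.332, -0.943, -0.001], [-0.004, -0.0, -1.0]]
force: [-0.5, -0.2, -0.7]
opening: 0.904
grasp_force: 0.0
```

Run:
```python
from h import *
st=telemetry.read_state(); im=capture("wrist"); print(st["position"])
m,l,cs=mask(im,(32,120,60),(50,255,255),60)
for i,a,c,bb in cs: print(a,c,bb,rect(l,[i],"wrist",.071,st))
plan([((.6238,.2041,.11),19.5),((.6238,.2041,.0475),19.5)])
```

```text
[0.5972236  0.19038571 0.16465986]
4807 [252.4, 166.3] [226, 90, 53, 153] (array([618.8, 202.6]), array([139.2,  44.9]), 19.7, array([620.4, 203. ], dtype=float32))
[0.196, -0.025, 0.36] [-0.0001, 0.0006, -0.0005]
[0.0, 0.0, 0.417] [0.0, 0.0, 0.0]
```

>>> carry_out:
  deltas:
    - [[0.03,-0.01,0.02,0,0,0,-0.8],[0.08,-0.02,0.07,0,0,0,-0.8],[0.13,-0.025,0.13,0,0,0,-0.8],[0.17,-0.025,0.2,0,0,0,-0.8],[0.186,-0.025,0.28,0,0,0,-0.8],[0.186,-0.025,0.38,0,0,0,-0.8],[0.186,-0.025,0.48,0,0,0,-0.8],[0.186,-0.025,0.57,0,0,0,-0.8],[0.186,-0.025,0.65,0,0,0,-0.8],[0.186,-0.025,0.72,0,0,0,-0.8]]

```text
time_s: 23.93
position: [0.6226, 0.2031, 0.0573]
tcp_rot: [[0.943, 0.334, -0.002], [0.334, -0.943, -0.0], [-0.002, -0.0, -1.0]]
force: [-0.5, 0.2, 0.9]
opening: 0.901
grasp_force: 0.0
```

Run:
```python
from h import *
plan([((.6238,.2041,.0475),19.5)]);print(telemetry.read_state()["force"])
```

```text
[0.01, -0.003, 0.066] [-0.0001, 0.0003, 0.0001]
[-0.51208255  0.226127    0.94657641]
```

>>> carry_out:
  deltas:
    - [[0.004,0,0.03,0,0,0,-0.8],[0.004,0,0.05,0,0,0,-0.8],[0.004,0,0.06,0,0,0,-0.8],[0.004,0,0.06,0,0,0,-0.4],[0.004,0,0.06,0,0,0,0],[0.004,0,0.06,0,0,0,0.4],[0.004,0,0.06,0,0,0,1],[0.004,0,0.06,0,0,0,1],[0.004,0,0.06,0,0,0,1],[0.004,0,0.06,0,0,0,1]]

```text
time_s: 24.77
position: [0.6238, 0.2037, 0.0507]
tcp_rot: [[0.943, 0.334, 0.0], [0.334, -0.943, 0.0], [0.0, -0.0, -1.0]]
force: [0.6, 0.7, 1.4]
opening: 0.501
grasp_force: 30.0
```

>>> carry_out:
  deltas:
    - [[0,0,0,0,0,0,1],[0,0,0,0,0,0,1],[0,0,-0.03,0,0,0,1],[0,0,-0.08,0,0,0,1],[0,0,-0.18,0,0,0,1],[0,0,-0.32,0,0,0,1],[0,0,-0.48,0,0,0,1],[0,0,-0.64,0,0,0,1],[0,0,-0.8,0,0,0,1],[0,0,-0.92,0,0,0,1]]

```text
time_s: 25.6
position: [0.6242, 0.2036, 0.1908]
tcp_rot: [[0.943, 0.334, 0.002], [0.334, -0.943, 0.0], [0.002, 0.0, -1.0]]
force: [-0.3, -0.2, -1.3]
opening: 0.5
grasp_force: 30.0
```

Run:
```python
from h import *
st=telemetry.read_state();print(st["position"],st["force"])
t=np.load("pics/t6.npy")
# wood edges along the drawer's length in the top view: brightness profile along column at mid drawer
hsv=cv2.cvtColor(t,cv2.COLOR_RGB2HSV)
for u in(352,360,368): print(u,[(v,t[v,u].tolist()) for v in range(150,210)][:0],[int(x) for x in cv2.cvtColor(t,cv2.COLOR_RGB2GRAY)[148:208,u]])
for v in(155,158,176,200,202,206): print(v,onz("top",(360,v),.1)[:2].round(4),onz("top",(360,v),.087)[:2].round(4))
plan([((.60,.10,.22),60),((.53,-.04,.22),89.8),((.53,-.18,.22),89.8)])
```

```text
[0.62418918 0.20356619 0.19083771] [-0.25665544 -0.16986284 -1.29915583]
352 [] [205, 203, 202, 202, 202, 202, 187, 141, 106, 106, 113, 109, 105, 101, 103, 102, 102, 105, 115, 152, 190, 204, 204, 202, 199, 201, 203, 207, 211, 214, 217, 219, 221, 219, 220, 219, 219, 221, 218, 214, 210, 209, 210, 212, 212, 212, 212, 211, 211, 211, 209, 203, 202, 201, 198, 169, 102, 59, 74, 96]
360 [] [203, 201, 202, 203, 204, 204, 181, 130, 105, 110, 113, 108, 103, 101, 100, 102, 103, 114, 147, 183, 201, 205, 204, 201, 199, 202, 204, 208, 212, 215, 218, 219, 220, 219, 218, 218, 220, 220, 216, 212, 208, 208, 210, 211, 211, 210, 212, 211, 210, 211, 206, 196, 196, 198, 194, 165, 102, 58, 65, 78]
368 [] [201, 200, 201, 202, 204, 204, 175, 124, 107, 114, 117, 112, 104, 102, 100, 102, 104, 117, 153, 191, 204, 206, 204, 202, 198, 200, 204, 208, 213, 217, 216, 219, 219, 219, 218, 218, 219, 220, 221, 216, 210, 207, 209, 210, 210, 211, 211, 210, 210, 213, 211, 204, 197, 194, 174, 125, 74, 59, 69, 82]
155 [ 0.6232 -0.2129] [ 0.6271 -0.2168]
158 [ 0.6126 -0.2119] [ 0.6164 -0.2158]
176 [ 0.5495 -0.206 ] [ 0.5526 -0.2098]
200 [ 0.4674 -0.1983] [ 0.4696 -0.202 ]
202 [ 0.4606 -0.1976] [ 0.4628 -0.2014]
206 [ 0.4472 -0.1964] [ 0.4492 -0.2001]
[-0.382, 0.597, -0.195] [0.0002, -0.0003, -0.1124]
[-1.042, 0.063, 0.0] [0.0, 0.0, -0.0828]
[-0.933, 0.003, 0.0] [0.0, 0.0, 0.0]
```

Run:
```python
from h import *
plan([((.59,.09,.20),60),((.535,-.04,.20),89.7),((.53,-.18,.20),89.7),((.53,-.225,.12),89.7)])
```

```text
[-0.468, 0.637, -0.062] [0.0002, -0.0003, -0.1124]
[-0.934, 0.116, 0.0] [0.0, 0.0, -0.0825]
[-0.933, -0.028, 0.0] [0.0, 0.0, 0.0]
[-0.3, 0.002, 0.533] [0.0, 0.0, 0.0]
```

>>> carry_out:
  deltas:
    - [[-0.02,0.03,-0.02,0,0,-0.008,1],[-0.06,0.08,-0.04,0,0,-0.02,1],[-0.11,0.15,-0.06,0,0,-0.033,1],[-0.16,0.22,-0.06,0,0,-0.046,1],[-0.21,0.29,-0.06,0,0,-0.058,1],[-0.27,0.36,-0.06,0,0,-0.07,1],[-0.32,0.43,-0.06,0,0,-0.08,1],[-0.37,0.5,-0.06,0,0,-0.09,1],[-0.42,0.57,-0.06,0,0,-0.102,1],[-0.468,0.637,-0.062,0,0,-0.1124,1]]

```text
time_s: 26.43
position: [0.5889, 0.0893, 0.1978]
tcp_rot: [[0.497, 0.868, -0.0], [0.868, -0.497, -0.0], [-0.0, -0.0, -1.0]]
force: [-1.2, 0.2, -2.0]
opening: 0.504
grasp_force: 30.0
```

>>> carry_out:
  deltas:
    - [[-0.09,0.01,0,0,0,-0.009,1],[-0.18,0.02,0,0,0,-0.018,1],[-0.28,0.03,0,0,0,-0.027,1],[-0.37,0.05,0,0,0,-0.036,1],[-0.47,0.06,0,0,0,-0.045,1],[-0.56,0.07,0,0,0,-0.053,1],[-0.66,0.08,0,0,0,-0.061,1],[-0.75,0.09,0,0,0,-0.069,1],[-0.84,0.1,0,0,0,-0.076,1],[-0.934,0.116,0,0,0,-0.0825,1]]

```text
time_s: 27.27
position: [0.5338, -0.0404, 0.198]
tcp_rot: [[0.003, 1.0, -0.0], [1.0, -0.003, 0.0], [0.0, -0.0, -1.0]]
force: [-0.1, -1.7, -2.6]
opening: 0.506
grasp_force: 30.0
```

>>> carry_out:
  deltas:
    - [[-0.09,0,0,0,0,0,1],[-0.19,0,0,0,0,0,1],[-0.29,-0.01,0,0,0,0,1],[-0.4,-0.01,0,0,0,0,1],[-0.52,-0.02,0,0,0,0,1],[-0.64,-0.02,0,0,0,0,1],[-0.75,-0.02,0,0,0,0,1],[-0.84,-0.03,0,0,0,0,1],[-0.9,-0.03,0,0,0,0,1],[-0.933,-0.03,0,0,0,0,1]]

```text
time_s: 28.1
position: [0.5293, -0.1812, 0.1977]
tcp_rot: [[0.007, 1.0, 0.0], [1.0, -0.007, -0.0], [-0.0, 0.0, -1.0]]
force: [0.1, 0.8, -1.5]
opening: 0.503
grasp_force: 30.0
```

Run:
```python
from h import *
st=telemetry.read_state(); im=capture("wrist"); np.save("pics/w7.npy",im)
print(st["position"],st["force"],np.degrees(np.arctan2(st["tcp_rot"][1,0],st["tcp_rot"][0,0])))
cv2.imwrite("pics/w7.png",cv2.resize(im[:,:,::-1],(800,600),interpolation=cv2.INTER_CUBIC))
plan([((.53,-.225,.12),89.7),((.53,-.225,.045),89.7)])
```

```text
[ 0.52927526 -0.18124398  0.19770916] [ 0.13382114  0.78837843 -1.50558378] 89.58704727780933
[-0.289, 0.006, 0.518] [0.0001, 0.0001, -0.0003]
[0.0, 0.0, 0.5] [0.0, 0.0, 0.0]
```

View pics/w7.png

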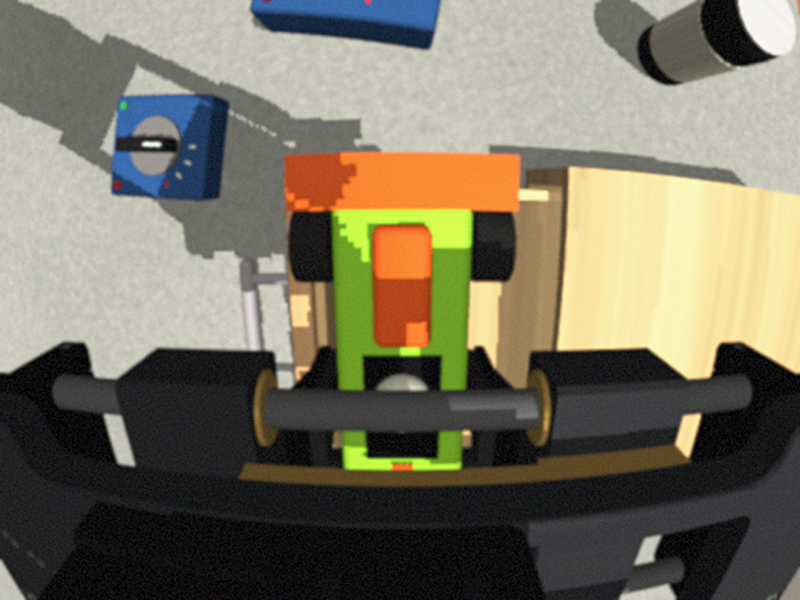

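The car is held level above the drawer. The cabinet's front edge runs (565,170)–(557,350) and the drawer front's inner edge is near (312,290). I'll cast these points to check the placing position.

Run:
```python
from h import *
st=telemetry.read_state(); f=1.5625
for n,u,v,z in[("cab corner",567,168,.1),("cab edge",557,350,.1),("front outer",289,300,.087),("front inner",312,290,.087),("handle",245,280,.062),("sidewall",535,196,.078)]:
    print(n,(onz("wrist",(u/f-.3,v/f-.3),z,st)*1000).round(1))
```

```text
cab corner [ 626.3 -100.5  100. ]
cab edge [ 627.1 -211.8  100. ]
front outer [ 460.  -181.7   87. ]
front inner [ 475.1 -175.5   87. ]
handle [ 422.9 -173.9   62. ]
sidewall [ 613.4 -118.4   78. ]
```

>>> carry_out:
  deltas:
    - [[-0.05,0,0,0,0,0,1],[-0.12,0,0.02,0,0,0,1],[-0.2,0,0.06,0,0,0,1],[-0.27,0.002,0.12,0,0,0,1],[-0.294,0.004,0.2,0,0,0,1],[-0.294,0.004,0.3,0,0,0,1],[-0.294,0.004,0.41,0,0,0,1],[-0.294,0.004,0.52,0,0,0,1],[-0.294,0.004,0.63,0,0,0,1],[-0.294,0.004,0.72,0,0,0,1]]

```text
time_s: 28.98
position: [0.5286, -0.2236, 0.0871]
tcp_rot: [[0.006, 1.0, -0.002], [1.0, -0.006, 0.002], [0.002, -0.002, -1.0]]
force: [-0.5, 1.1, -3.1]
opening: 0.501
grasp_force: 30.0
```

>>> carry_out:
  deltas:
    - [[0,0,0.08,0,0,0,1],[0,0,0.15,0,0,0,1],[0,0,0.2,0,0,0,1],[0,0,0.24,0,0,0,1],[0,0,0.26,0,0,0,1],[0,0,0.27,0,0,0,1],[0,0,0.27,0,0,0,1],[0,0,0.27,0,0,0,1],[0,0,0.27,0,0,0,1],[0,0,0.27,0,0,0,1]]

```text
time_s: 29.82
position: [0.5299, -0.2242, 0.0497]
tcp_rot: [[0.005, 1.0, 0.001], [1.0, -0.005, -0.001], [-0.001, 0.001, -1.0]]
force: [-0.5, 0.9, -2.0]
opening: 0.499
grasp_force: 30.0
```

Run:
```python
from h import *
plan([((.53,-.226,.0357),89.7)]);st=telemetry.read_state();print(st["position"],st["force"])
```

```text
[-0.012, 0.001, 0.094] [0.0002, 0.0001, -0.0]
[ 0.52991732 -0.22418584  0.04973496] [-0.4524443   0.87713786 -1.9562842 ]
```

>>> carry_out:
  deltas:
    - [[-0.005,0,0.015,0,0,0,1],[-0.01,0,0.03,0,0,0,1],[-0.01,0,0.045,0,0,0,1],[-0.01,0,0.06,0,0,0,1],[-0.01,0,0.07,0,0,0,1],[-0.01,0,0.077,0,0,0,1],[-0.01,0,0.082,0,0,0,1],[-0.01,0,0.086,0,0,0,1],[-0.01,0,0.09,0,0,0,1],[-0.01,0,0.09,0,0,0,1]]

```text
time_s: 30.65
position: [0.5296, -0.2255, 0.0357]
tcp_rot: [[0.005, 1.0, 0.0], [1.0, -0.005, -0.0], [-0.0, 0.0, -1.0]]
force: [-0.9, -0.9, -2.6]
opening: 0.506
grasp_force: 30.0
```

>>> carry_out:
  deltas:
    - [[0,0,0.003,0,0,0,1],[0,0,0.006,0,0,0,1],[0,0,0.009,0,0,0,1],[0,0,0.012,0,0,0,1],[0,0,0.014,0,0,0,1],[0,0,0.014,0,0,0,1],[0,0,0.014,0,0,0,1],[0,0,0.014,0,0,0,1],[0,0,0.014,0,0,0,1],[0,0,0.014,0,0,0,1]]

```text
time_s: 31.48
position: [0.5304, -0.2256, 0.0355]
tcp_rot: [[0.005, 1.0, 0.002], [1.0, -0.005, -0.001], [-0.001, 0.002, -1.0]]
force: [-2.2, 1.7, 10.7]
opening: 0.501
grasp_force: 30.0
```

The wheels are on the floor, with the upward force at 10.7 N. I'll ease off, release part-way and lift.

>>> carry_out:
  deltas:
    - [[0,0,-0.005,0,0,0,1],[0,0,-0.01,0,0,0,1],[0,0,-0.01,0,0,0,0],[0,0,-0.01,0,0,0,-0.2],[0,0,-0.01,0,0,0,-0.35],[0,0,-0.01,0,0,0,-0.35],[0,0,-0.01,0,0,0,-0.35],[0,0,-0.06,0,0,0,-0.35],[0,0,-0.12,0,0,0,-0.35],[0,0,-0.2,0,0,0,-0.35]]

```text
time_s: 32.32
position: [0.5292, -0.2253, 0.0639]
tcp_rot: [[0.006, 1.0, -0.001], [1.0, -0.006, 0.001], [0.001, -0.001, -1.0]]
force: [-0.1, 0.4, 0.5]
opening: 0.675
grasp_force: 0.0
```

>>> carry_out:
  deltas:
    - [[0,0,-0.08,0,0,0,-0.35],[0,0,-0.18,0,0,0,-0.35],[0,0,-0.3,0,0,0,-0.35],[0,0,-0.42,0,0,0,-0.35],[0,0,-0.54,0,0,0,-0.35],[0,0,-0.66,0,0,0,-0.35],[0,0,-0.76,0,0,0,-0.35],[0,0,-0.83,0,0,0,0],[0,0,-0.87,0,0,0,0.5],[0,0,-0.87,0,0,0,1]]

```text
time_s: 33.15
position: [0.5303, -0.226, 0.1961]
tcp_rot: [[0.005, 1.0, 0.003], [1.0, -0.005, -0.002], [-0.002, 0.003, -1.0]]
force: [0.8, 0.6, 1.2]
opening: 0.525
grasp_force: 0.0
```

Run:
```python
from h import *
st=telemetry.read_state(); im=capture("wrist"); np.save("pics/w8.npy",im)
print(st["position"],st["force"],st["joint_positions"].round())
m,l,cs=mask(im,(32,120,40),(50,255,255),60)
for i,a,c,bb in cs: print(a,c,bb,rect(l,[i],"wrist",.056,st))
plan([((.40,-.226,.195),89.7),((.385,-.226,.055),89.7)])
```

```text
[ 0.53034025 -0.22596673  0.19609202] [0.77271508 0.60047204 1.24513029] [-34.  28.  91.  -0.  61. -34.]
3419 [256.1, 187.7] [234, 123, 46, 128] (array([ 531.1, -232.7]), array([140.1,  46.7]), 89.6, array([ 530.7, -231.6], dtype=float32))
[-0.007, -0.865, -0.002] [0.0002, 0.0001, -0.0]
[-0.001, -0.1, 0.933] [0.0, 0.0, 0.0]
```

>>> carry_out:
  deltas:
    - [[0,-0.08,0,0,0,0,1],[0,-0.18,0,0,0,0,1],[0,-0.3,0,0,0,0,1],[0,-0.44,0,0,0,0,1],[0,-0.58,0,0,0,0,1],[0,-0.72,0,0,0,0,1],[0,-0.84,0,0,0,0,1],[0,-0.93,0,0,0,0,1],[0,-0.99,0,0,0,0,1],[0,-0.99,0,0,0,0,1]]

```text
time_s: 34.03
position: [0.379, -0.2237, 0.1933]
tcp_rot: [[0.007, 1.0, -0.003], [1.0, -0.007, 0.002], [0.002, -0.003, -1.0]]
force: [0.5, 1.0, 0.1]
opening: 0.002
grasp_force: 0.0
```

>>> carry_out:
  deltas:
    - [[0,0,0.08,0,0,0,1],[0,0,0.2,0,0,0,1],[0,0,0.33,0,0,0,1],[0,0,0.47,0,0,0,1],[0,0,0.61,0,0,0,1],[0,0,0.74,0,0,0,1],[0,0,0.85,0,0,0,1],[0,0,0.93,0,0,0,1],[0,0,0.98,0,0,0,1],[0,0,0.99,0,0,0,1]]

```text
time_s: 34.87
position: [0.3812, -0.2245, 0.044]
tcp_rot: [[0.005, 1.0, -0.001], [1.0, -0.005, 0.002], [0.002, -0.001, -1.0]]
force: [-1.1, -0.4, 0.2]
opening: 0.006
grasp_force: 0.0
```

Run:
```python
from h import *
st=telemetry.read_state();print(st["position"],st["force"],st["opening"])
plan([((.40,-.2255,.047),89.7),((.5615,-.2255,.047),89.7)])
```

```text
[ 0.38124172 -0.22446723  0.04404841] [-1.05365689 -0.43461033  0.17242212] 0.005928778643525885
[-0.006, 0.125, -0.02] [-0.0002, -0.0002, -0.0]
[0.006, 1.077, 0.0] [0.0, 0.0, 0.0]
```

Push slowly: first close up to the handle, then along.

>>> carry_out:
  deltas:
    - [[0,0.06,-0.02,0,0,0,1],[0,0.1,-0.02,0,0,0,1],[0,0.13,-0.02,0,0,0,1],[0,0.16,-0.02,0,0,0,1],[0,0.19,-0.02,0,0,0,1],[0,0.23,-0.02,0,0,0,1],[0,0.28,-0.02,0,0,0,1],[0,0.33,-0.02,0,0,0,1],[0,0.38,-0.02,0,0,0,1],[0,0.43,-0.02,0,0,0,1]]

```text
time_s: 35.7
position: [0.4462, -0.2248, 0.0485]
tcp_rot: [[0.005, 1.0, -0.0], [1.0, -0.005, 0.0], [0.0, -0.0, -1.0]]
force: [-1.7, 0.6, 1.1]
opening: 0.01
grasp_force: 0.7
```

>>> carry_out:
  deltas:
    - [[0,0.05,0,0,0,0,1],[0,0.1,0,0,0,0,1],[0,0.15,0,0,0,0,1],[0,0.2,0,0,0,0,1],[0,0.25,0,0,0,0,1],[0,0.3,0,0,0,0,1],[0,0.35,0,0,0,0,1],[0,0.4,0,0,0,0,1],[0,0.45,0,0,0,0,1],[0,0.5,0,0,0,0,1]]

```text
time_s: 36.53
position: [0.5212, -0.2253, 0.0484]
tcp_rot: [[0.006, 1.0, -0.0], [1.0, -0.006, 0.0], [0.0, -0.0, -1.0]]
force: [-0.6, 0.7, 0.4]
opening: 0.007
grasp_force: 0.7
```

Run:
```python
from h import *
st=telemetry.read_state();print(st["position"],st["force"])
```

```text
[ 0.52118894 -0.22528224  0.04842972] [-0.63088155  0.66394972  0.38277649]
```

>>> carry_out:
  deltas:
    - [[0,0.04,0,0,0,0,1],[0,0.08,0,0,0,0,1],[0,0.12,0,0,0,0,1],[0,0.15,0,0,0,0,1],[0,0.18,0,0,0,0,1],[0,0.2,0,0,0,0,1],[0,0.215,0,0,0,0,1],[0,0.225,0,0,0,0,1],[0,0.235,0,0,0,0,1],[0,0.24,0,0,0,0,1]]

```text
time_s: 37.37
position: [0.5567, -0.2258, 0.0486]
tcp_rot: [[0.006, 1.0, 0.0], [1.0, -0.006, -0.0], [-0.0, 0.0, -1.0]]
force: [-1.1, -0.9, -0.7]
opening: 0.008
grasp_force: 0.5
```

>>> carry_out:
  deltas:
    - [[0,0.005,0,0,0,0,1],[0,0.01,0,0,0,0,1],[0,0.015,0,0,0,0,1],[0,0.02,0,0,0,0,1],[0,0.024,0,0,0,0,1],[0,0.028,0,0,0,0,1],[0,0.032,0,0,0,0,1],[0,0.036,0,0,0,0,1],[0,0.04,0,0,0,0,1],[0,0.04,0,0,0,0,1]]

```text
time_s: 38.2
position: [0.5611, -0.2258, 0.0486]
tcp_rot: [[0.005, 1.0, -0.003], [1.0, -0.005, 0.0], [0.0, -0.003, -1.0]]
force: [-5.3, -2.4, 2.9]
opening: 0.009
grasp_force: 2.6
```

>>> carry_out:
  deltas:
    - [[0,0.003,0,0,0,0,1],[0,0.006,0,0,0,0,1],[0,0.009,0,0,0,0,1],[0,0.012,0,0,0,0,1],[0,0.012,0,0,0,0,1],[0,0.012,0,0,0,0,1],[0,0.012,0,0,0,0,1],[0,0.012,0,0,0,0,1],[0,0.012,0,0,0,0,1],[0,0.012,0,0,0,0,1]]

```text
time_s: 39.03
position: [0.5611, -0.2257, 0.0485]
tcp_rot: [[0.004, 1.0, -0.007], [1.0, -0.004, 0.001], [0.001, -0.007, -1.0]]
force: [-9.4, -2.3, 4.8]
opening: 0.002
grasp_force: 4.4
```

The TCP has stopped at 0.5611 while the force keeps rising, so the drawer is against its stop. I'll back off and check.

>>> carry_out:
  deltas:
    - [[0,-0.02,0,0,0,0,1],[0,-0.05,0,0,0,0,1],[0,-0.1,0,0,0,0,1],[0,-0.18,0,0,0,0,1],[0,-0.28,0,0,0,0,1],[0,-0.38,0,0,0,0,1],[0,-0.48,0,0,0,0,1],[0,-0.56,-0.1,0,0,0,1],[0,-0.62,-0.3,0,0,0,1],[0,-0.62,-0.5,0,0,0,1]]

```text
time_s: 39.87
position: [0.4682, -0.2236, 0.123]
tcp_rot: [[0.007, 1.0, -0.005], [1.0, -0.007, 0.004], [0.004, -0.005, -1.0]]
force: [0.1, -0.3, -0.4]
opening: 0.006
grasp_force: 0.0
```

>>> carry_out:
  deltas:
    - [[0,-0.03,-0.1,0,0,0,1],[0,-0.06,-0.25,0,0,0,1],[0,-0.1,-0.4,0,0,0,1],[0,-0.14,-0.5,0,0,0,1],[0,-0.14,-0.6,0,0,0,1],[0,-0.14,-0.6,0,0,0,1],[0,-0.14,-0.6,0,0,0,1],[0,-0.14,-0.6,0,0,0,1],[0,-0.14,-0.6,0,0,0,1],[0,-0.14,-0.6,0,0,0,1]]

```text
time_s: 40.7
position: [0.45, -0.2246, 0.2124]
tcp_rot: [[0.005, 1.0, -0.002], [1.0, -0.005, 0.002], [0.002, -0.002, -1.0]]
force: [0.0, -1.0, 1.3]
opening: 0.003
grasp_force: 0.0
```

Run:
```python
from h import *
st=telemetry.read_state(); im=capture("wrist");t=capture("top"); t0=np.load("pics/top0.npy")
print(st["position"],st["force"].round(1))
m,l,cs=mask(t,(32,120,60),(50,255,255),25);print("green",[(a,c) for i,a,c,b in cs])
# handle (grey bar) and drawer-front/cabinet step, column 340 & 380
g=cv2.cvtColor(t,cv2.COLOR_RGB2GRAY)
for u in(335,345): print([int(x) for x in g[145:185,u]]); 
for v in(155,158,160,162,170): print(v,onz("top",(345,v),.087)[:2].round(3))
for nm,lo,hi,r in[("yellow",(22,120,90),(31,255,255),(170,200,130,190)),("blue",(105,120,60),(125,255,255),(230,245,100,135)),("can",(0,0,200),(180,60,255),(280,305,105,130))]:
    for q in(t0,t):
        c=mask(q,lo,hi,25)[2];print(nm,[(int(a),c_) for i,a,c_,b in c if r[0]<c_[0]<r[1] and r[2]<c_[1]<r[3]])
h=cv2.cvtColor(t,cv2.COLOR_RGB2GRAY)[178:218,262:299]<55
v,u=np.nonzero(h);P=np.array([onz("top",(a+262,b+178),.098)[:2] for a,b in zip(u,v)],np.float32)*1000;print("knob",cv2.minAreaRect(P))
```

```text
[ 0.44995017 -0.22462567  0.21239134] [ 0.  -1.   1.3]
green []
[220, 217, 216, 214, 213, 212, 210, 206, 205, 199, 173, 130, 157, 200, 206, 178, 112, 62, 57, 62, 66, 74, 84, 86, 87, 84, 84, 84, 104, 138, 166, 173, 171, 172, 173, 175, 174, 160, 128, 82]
[219, 218, 215, 213, 211, 211, 210, 210, 210, 200, 160, 127, 159, 201, 206, 176, 109, 67, 75, 89, 91, 94, 94, 94, 104, 138, 169, 166, 145, 152, 168, 172, 173, 166, 144, 99, 68, 64, 72, 75]
155 [ 0.629 -0.165]
158 [ 0.618 -0.164]
160 [ 0.611 -0.164]
162 [ 0.604 -0.163]
170 [ 0.576 -0.161]
yellow [(336, [180.5, 155.6])]
yellow [(338, [180.5, 155.6])]
blue [(111, [239.0, 116.4])]
blue [(109, [239.0, 116.6])]
can [(153, [293.9, 116.9])]
can [(177, [293.9, 116.8])]
knob ((445.1923828125, 63.98889923095703), (89.13336181640625, 99.36795806884766), 49.970245361328125)
```

Run:
```python
from h import *
st=telemetry.read_state(); im=capture("wrist"); g=cv2.cvtColor(im,cv2.COLOR_RGB2GRAY)
for v in(110,130,150):
    print(v)
    print([(u,int(g[v,u]),round(float(onz("wrist",(u,v),.087,st)[0])*1000),round(float(onz("wrist",(u,v),.1,st)[0])*1000),round(float(onz("wrist",(u,v),.062,st)[0])*1000)) for u in range(330,412,1)][::1] if v==130 else [int(x) for x in g[v,330:412]])
print(onz("wrist",(380,130),.087,st))
w=np.load("pics/w7.npy");gw=cv2.cvtColor(w,cv2.COLOR_RGB2GRAY);print([int(x) for x in gw[195,150:215]])
```

```text
110
[179, 185, 187, 182, 185, 182, 186, 187, 189, 194, 184, 178, 176, 179, 184, 180, 189, 186, 180, 183, 181, 175, 175, 182, 180, 184, 181, 181, 180, 182, 181, 164, 126, 100, 98, 99, 99, 101, 101, 98, 102, 102, 100, 103, 99, 99, 95, 94, 99, 104, 104, 104, 104, 96, 89, 66, 64, 64, 65, 63, 67, 74, 70, 66, 72, 69, 61, 68, 64, 64, 64, 61, 65, 66, 59, 61, 67, 64, 66, 75, 114, 168]
130
[(330, 181, 523, 520, 529), (331, 183, 524, 521, 530), (332, 185, 525, 522, 531), (333, 186, 526, 523, 533), (334, 185, 527, 524, 534), (335, 184, 528, 525, 535), (336, 174, 529, 526, 536), (337, 140, 530, 527, 537), (338, 107, 531, 528, 538), (339, 94, 532, 529, 539), (340, 98, 533, 530, 540), (341, 98, 534, 531, 542), (342, 100, 536, 532, 543), (343, 100, 537, 533, 544), (344, 102, 538, 534, 545), (345, 122, 539, 535, 546), (346, 158, 540, 536, 547), (347, 181, 541, 537, 548), (348, 186, 542, 538, 550), (349, 183, 543, 539, 551), (350, 186, 544, 540, 552), (351, 185, 545, 541, 553), (352, 185, 546, 542, 554), (353, 178, 547, 543, 555), (354, 183, 548, 544, 557), (355, 183, 549, 545, 558), (356, 183, 550, 5
[... 1500 characters left out ...]
129, 100, 96, 98, 100, 100, 96, 97, 126, 162, 183, 188, 186, 181, 184, 178, 176, 181, 182, 185, 186, 189, 193, 194, 176, 139, 109, 101, 98, 89, 87, 101, 127, 156, 174, 193, 209, 204, 190, 160, 117, 99, 102, 102, 102, 93, 85, 64, 58, 59, 67, 64, 75, 76, 67, 66, 70, 66, 67, 64, 67, 71, 70, 67, 66, 60, 64, 61, 63, 61, 62, 75, 122, 177, 204, 212]
[ 0.57696864 -0.16443571  0.087     ]
[207, 208, 203, 198, 186, 176, 185, 202, 215, 223, 221, 208, 187, 159, 129, 104, 124, 170, 201, 206, 200, 198, 200, 203, 205, 204, 205, 205, 207, 206, 212, 211, 211, 193, 141, 136, 191, 220, 224, 221, 221, 222, 222, 225, 226, 226, 224, 201, 156, 119, 95, 98, 137, 151, 158, 154, 154, 147, 114, 85, 74, 80, 69, 81, 87]
```

The drawer front is now flush with the cabinet's front edge (0.626 m). The stop was solid under 9 N, the knob is at rest and the bystanders haven't moved. Handing in.

```bash
python3 -c "
from rig import job
print(job.hand_in())"
```

```text
the job is handed in; nothing more can be done
None
```

I bench-tested the green car on the stand, held the knob at its stop for over a second until it sprang back, then put the car away upright in the shut drawer; handed in at about 41 s, no verdict returned.

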